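Screw the record clamp down without cross-threading

ROBOT

A 6-joint arm with a two-finger parallel gripper is mounted at the origin on the work surface. World frame = base frame: x ahead of the robot, y to its left, z up, the work surface at z = 0. Lengths are in m, angles in rad, forces in N, time in s.
With the tool pointing down it reaches from about 0.4 to 0.825 m from the base axis. Payload 7 kg.
Tool frame: the origin (TCP) lies between the finger pads; the fingertips stand 22 mm ahead of it and the grasp point (between the pads) lies 3 mm ahead of it; z points along the fingers, y is the direction in which the jaws open and shut (so a half turn about z gives the same grasp; the last joint's range is limited). The gripper opens to 88 mm and grips with 3 to 60 N. Pads are 19 mm wide; open, the fingers measure 130 mm over their backs; the gripper's body (78 mm by 193 mm) begins 47 mm behind the grasp point.
Start: joints at [1.55, 0.359, 0.012, 0, -1.224, -0.288], TCP at [0.205, 0.643, 0.249] pointing down, gripper open.
Joint ranges: [-3.07, 3.07], [-1.43, 2.12], [-1.02, 1.25], [-3.03, 1.67], [-3.05, -0], [-3.03, 3.03]. Speed limits (rad/s): [2.39, 2.39, 3.01, 3.14, 3.14, 3.14].

INTERFACE

Orientations are given as [roll, pitch, yaw] about the fixed x, y, z axes, in that order (R = Rz(yaw) Ry(pitch) Rx(roll)).
In Python, from station import * gives the robot as it stands. The module is installed in compiled form; this text tells all that it offers.
- The arm moves only by the tool move_arm, never from a script. Its argument "rows" is a list of rows, each an object with "delta_rot": the turn, a rotation vector about the world's x, y, z in degrees, a list of three; "delta_pos": the shift along the world's x, y, z in cm, a list of three; "hand": the finger opening in cm, from 0 to 8.76. A call has exactly 10 rows; each row shifts and turns the commanded pose from where the row before left it; what a row does not reach is not made up. A row lasts 1/10 s, in which the tool goes at most 50 mm and 8.59 degrees, less where a joint would pass 70% of its speed; a pose out of reach is approached as far as the arm can. A call is refused whole if a number of a shift passes 5 or a number of a turn 8.59, either way. A call with a gripper value outside its range is refused whole. The fingers move at their own pace and stop on an object; "force" is the grip in N (left out, the last holds). Time passes only in rows, so rows that do not move let the fingers close, or fill a call up. It gives the time, the measured TCP pose, the force and the opening at its end, in the units of the state.
- get_state(): the state, without advancing time (a new reading comes with each control period).
- grab_frame(name): name is "scene" or "top" or "wrist"; returns the picture (480x640x3 uint8, blue, green, red); there is no depth.
- camera_info(name): a dict with "camera_matrix" (3x3 intrinsics, pixels), "world_from_camera" (4x4, takes a point from camera to world coordinates); the wrist camera has in their place "T_tool_cam" (4x4, takes a point from camera to tool coordinates, whose origin is the TCP and whose axes are the flange's). Camera axes: x right, y down, z forward; pixel columns grow to the right and rows downward; lengths in m; the calibration is good to about 2 mm. The wrist camera is an equidistant fisheye: a pixel r from the principal point sees the ray r / f radians off the axis. A picture is of the moment at which its call begins: read the wrist's pose just before it. camera_info takes no time and is no camera call.
- job_done(): hands the job in, once; it reports no verdict.
The state is a dict: "t": time; "q": joint angles; "qd": joint speeds; "joint_efforts": joint torques, N m; "eef_pos": TCP position; "ee_rot": TCP orientation; "force": force on the tool from outside, world axes, zero at the start; "moment": the same for the moment, N m; "width": finger opening in m.
Only numpy, scipy, OpenCV 4.12 (cv2) and the standard library are available. Lean on these libraries where they do the work, as an engineer would, in place of code of your own. Each camera call takes 0.05 s, during which the arm holds its last target.

TASK

Take the chrome record clamp out of its silicone holder, set its stem in the threaded well in the middle of the record and let go, so that it stands by itself on top of the thread. Then take hold of its wing afresh with the hand turned to suit, turn it backward (counter-clockwise from above) until you feel it drop at the thread start, without forcing it, and turn it forward (clockwise) until it is fully home, its flange flat on the record and its wing along the windows of the well again. Let go, and leave the stein, the adapter, the brush and the bottle where they are.

Things in the scene. Friction and masses are not known exactly. Their poses are not given: they have to be found in the camera images.
- clamp: Loose chrome screw-down record clamp, 100 mm tall, 0.35 kg, upright in the holder at the start. Origin at the centre of the flange's underside, z up its axis. Flange: 64 mm disc, z 0 to 12 mm. Stem: 16 mm thick, down to z -54 mm, last 6 mm tapered. A half turn about z makes no difference.
- wing (a point): Middle of the clamp's wing, 29 mm above the clamp's origin, same axes. The wing is an upright flat bar on the flange: 56 mm long (clamp's x), 16 mm wide (y), from 12 to 46 mm above the origin. Pinch it across y, fingertips above the flange; held with 4 to 6 mm of play it turns with the fingers and can still sink by its weight.
- pin (a point): Centre of the cross pin that is the clamp's thread, 29 mm below the clamp's origin: a rod 6 mm thick and 28 mm long through the stem, along the clamp's x, in line with the wing.
- holder: Fixed black silicone block, 90 (x) by 110 (y) by 62 mm tall, origin at the centre of its underside. A 36 mm round hole in its top holds the clamp's stem loosely; the clamp's flange rests on the block's top. Four small cartridges, 7 mm high, stand on it near the corners.
- player: Fixed record player for singles. Origin on the platter's axis at crate level. Wooden plinth 260 (x) by 340 (y) mm, 65 mm high, off-centre to +y; platter 200 mm across with a single on it (175 mm, centre hole 38 mm). The tonearm rests along x at y about +160 mm, up to 112 mm high, clear of the platter.
- seat (a point): Centre of the record's top face, 88 mm above the crate, on the axis of the threaded well; axes as the player's. Two-start quick thread, no spring: bore 17.6 mm for the stem, 31 mm for the pin. When home, the flange lies on the record, the clamp's origin is here, and its x lies along this x within about 8 degrees, at a stop.
- window (a point): One of the two windows in the well's top plate, seen from above, on the +x side of the axis (the other is opposite; their line runs the short way across the plinth), 11 mm off it and 3 mm below the record's top. The pin enters only with the clamp's x within 15 degrees clockwise to 20 counter-clockwise (from above) of the player's x, or a half turn from that.
- thread_top (a point): On the axis, level with the ledge (top of the thread) where the entering pin lands, 14.5 mm below the seat. The clamp then stands with its origin 17 to 18 mm above the seat, leaning up to 4 degrees; 25 degrees clockwise of the player's x a stop bars it; forcing it there spoils the thread.
- thread_start (a point): On the axis, at the thread start's floor, 26.5 mm below the seat. Turned counter-clockwise to 60 to 80 degrees from the player's x, the pin leaves the ledge and the clamp slips off and drops 12 mm, to about 6 mm above the seat; a stop follows just past 90 degrees. Turned clockwise from there, it runs under the thread and down a ramp to the seat.
- stein: Bystander: empty glass beer stein, 86 mm across and 150 mm tall, handle at its +y side; origin at the centre of its underside.
- adapter: Bystander: loose green plastic 45 adapter, 38 mm across, 8 mm high, lying on the player's plinth; origin at the centre of its underside.
- brush: Bystander: loose record brush, 150 mm long, lying on the crate.
- cleaner: Bystander: closed white bottle, 48 mm across, 120 mm tall, standing on the crate; origin at the centre of its underside.
Not all that is in view belongs to the job. What is shaped like the clamp but yellow is not meant.

How it is judged:
On the way, in this order (a step that is already met when the one before it is completed fails the run):
1. the clamp stands by itself on top of the thread, let go (z of clamp in the frame of seat between 0.0135 and 0.02 m and horizontal distance between clamp and seat below 0.004 m and angle between clamp's own z axis and vertical below 0.12 rad and contact force between the fingers and clamp below 0.05 N), for 0.3 s.
2. turned back, the clamp has dropped at the thread start (z of clamp in the frame of seat between 0.0035 and 0.008 m and angle between the x axis of clamp and the x axis of player, either way round above 0.9 rad), for 0.1 s.
At the end, for the whole second after the job is handed in: The clamp is at rest and released, fully home in the well: flange flat on the record (within 1.5 mm of it, upright within 2.3 degrees, within 3 mm of the axis) and its wing within 15 degrees of the line of the windows (z of clamp in the frame of seat below 0.0015 m and horizontal distance between clamp and seat below 0.003 m and angle between clamp's own z axis and vertical below 0.04 rad and angle between the x axis of clamp and the x axis of player, either way round below 0.26 rad and linear speed of clamp below 0.01 m/s and contact force between the fingers and clamp below 0.05 N); the robot touches nothing.
It fails at once if the clamp is forced against the well (over 40 N) before it has dropped into the thread (z of clamp in the frame of seat above 0.009 m and horizontal distance between clamp and seat below 0.02 m and contact force between clamp and player above 40 N).
It fails at once if the stein is knocked (moved over 30 mm) (distance of stein from where it was at the start of the episode above 0.03 m).
It fails at once if the adapter is pushed away (over 30 mm) (distance of adapter from where it was at the start of the episode above 0.03 m).
It fails at once if the brush is pushed away (over 30 mm) (distance of brush from where it was at the start of the episode above 0.03 m).
It fails at once if the bottle is knocked (moved over 30 mm) (distance of cleaner from where it was at the start of the episode above 0.03 m).
It also fails if it takes over 59 s, if anything falls off the work surface, if the arm or the gripper's body presses on something with over 40 N, if the wrist force passes 120 N, or if a joint passes its speed limit or range.

## Working session

There is one attempt and no reset: what is moved stays moved. The work goes in short steps, Python scripts to look and compute and a tool call to move; the robot and the scene stay as the last step left them, time stands still between calls to the robot, and variables do not carry over. Pictures are saved under pics/ and viewed, and the job is handed in when it is done.

Besides the shell and the picture viewer there is one more tool, called after "Call:" as a command line: name --argument value ..., lists and objects as JSON in quotes. move_arm: Moves the arm, as the interface text tells. Its arguments: {"type":"object","properties":{"rows":{"type":"array"},"force":{"type":"number"}},"required":["rows"]}

```bash
mkdir -p pics
python3 - <<'E'
from station import *
import cv2,json
s=get_state();print(s)
for n in ["scene","top","wrist"]:
    cv2.imwrite(f"pics/{n}0.png",grab_frame(n)); print(n,camera_info(n))
E
```

```text
{'t': 0.0, 'q': array([ 1.55009235e+00,  3.59408916e-01,  1.10240329e-02, -3.71400376e-04,
       -1.22409346e+00, -2.88101637e-01]), 'qd': array([-0.00043099, -0.00019984, -0.00114493, -0.00101909, -0.00161838,
        0.00010627]), 'joint_efforts': array([ 9.08765778e-04, -5.82712841e+01,  2.93042529e+01,  6.99683368e+00,
        6.95352210e-03, -1.65289262e-04]), 'eef_pos': array([0.20502329, 0.64261477, 0.24758942]), 'ee_rot': array([ 3.13988075e+00, -1.43221622e-04, -3.08931984e-01]), 'force': array([ 1.2658123 , -0.04929753, -0.64270505]), 'moment': array([-0.01003786, -0.01194575, -0.01133257]), 'width': 0.08728919820381281}
scene {'camera_matrix': array([[534.25926864,   0.        , 321.58861466],
       [  0.        , 534.25926864, 247.07984062],
       [  0.        ,   0.        ,   1.        ]]), 'world_from_camera': array([[ 8.29047106e-03,  6.87914707e-01, -7.25744186e-01,
         1.33843858e+00],
       [ 9.99911078e-01, -1.32841808e-02, -1.16935074e-03,
         2.15157225e-02],
       [-1.04453306e-02, -7.25669957e-01, -6.87963668e-01,
         8.75763390e-01],
     
[... 456 characters left out ...]
 [-4.43469501e-03, -1.30569416e-01, -9.91429252e-01,
         1.49072121e+00],
       [ 0.00000000e+00,  0.00000000e+00,  0.00000000e+00,
         1.00000000e+00]])}
wrist {'camera_matrix': array([[371.64829954,   0.        , 322.10986106],
       [  0.        , 371.64829954, 244.45055549],
       [  0.        ,   0.        ,   1.        ]]), 'T_tool_cam': array([[-3.01754277e-04, -9.59016339e-01, -2.83350615e-01,
         7.68402829e-02],
       [ 9.99999936e-01, -2.34925539e-04, -2.69831170e-04,
         4.23347746e-04],
       [ 1.92206205e-04, -2.83350678e-01,  9.59016348e-01,
        -1.36034118e-01],
       [ 0.00000000e+00,  0.00000000e+00,  0.00000000e+00,
         1.00000000e+00]])}
```

View pics/scene0.png

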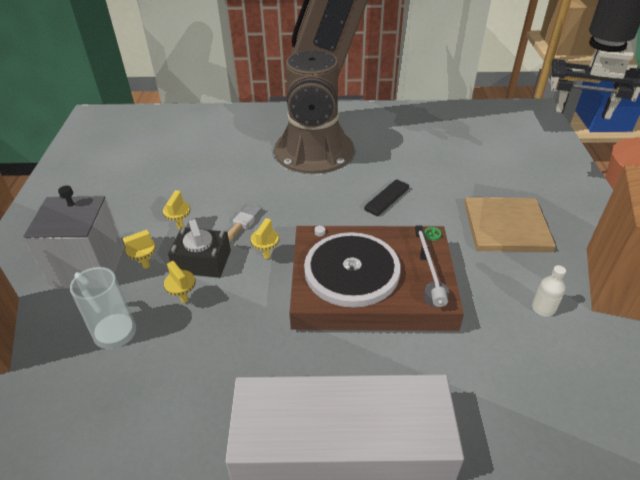

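View pics/top0.png

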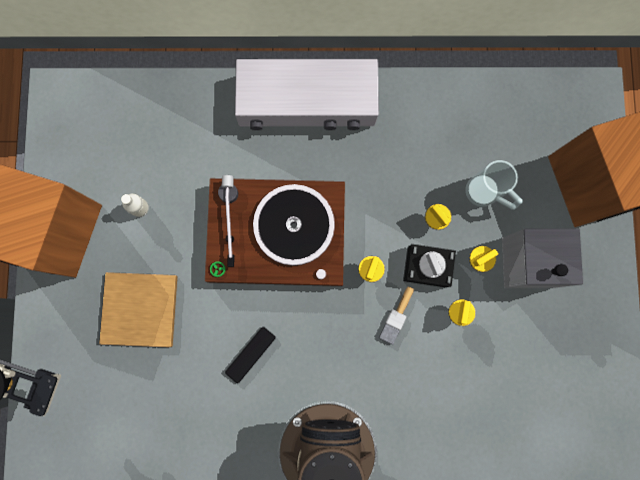

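View pics/wrist0.png

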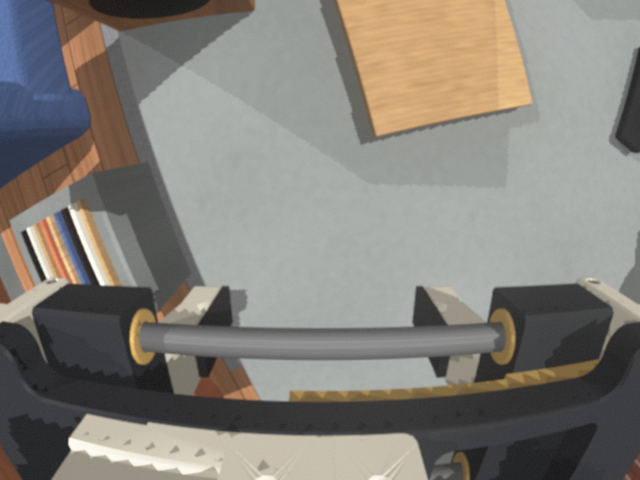

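The overview shows the player (top ~[293,224]), the holder with the chrome clamp (top ~[432,265]), and four yellow decoys around it. I'll zoom in.

```bash
cat > h.py <<'E'
import numpy as np,cv2
from station import *
def ray(n,u,v):
    c=camera_info(n);K=c["camera_matrix"];T=c["world_from_camera"]
    d=T[:3,:3]@np.linalg.inv(K)@np.array([u,v,1.]);return T[:3,3],d
def onz(n,u,v,z):
    o,d=ray(n,u,v);return o+d*(z-o[2])/d[2]
def proj(n,p):
    c=camera_info(n);K=c["camera_matrix"];T=c["world_from_camera"]
    q=K@(T[:3,:3].T@(np.array(p)-T[:3,3]));return q[:2]/q[2]
def tri(u1,v1,u2,v2,n1="top",n2="scene"):
    o1,d1=ray(n1,u1,v1);o2,d2=ray(n2,u2,v2)
    d1=d1/np.linalg.norm(d1);d2=d2/np.linalg.norm(d2)
    s=np.linalg.lstsq(np.c_[d1,-d2],o2-o1,rcond=None)[0]
    a=o1+s[0]*d1;b=o2+s[1]*d2;return (a+b)/2,np.linalg.norm(a-b)
def crop(im,x0,y0,x1,y1,f,name):
    cv2.imwrite(name,cv2.resize(im[y0:y1,x0:x1],None,fx=f,fy=f,interpolation=cv2.INTER_CUBIC))
E
python3 - <<'E'
from h import *
t=cv2.imread("pics/top0.png");s=cv2.imread("pics/scene0.png")
crop(t,350,190,510,340,5,"pics/t_hold.png")
crop(t,240,175,350,290,5,"pics/t_play.png")
crop(s,110,180,290,310,4,"pics/s_hold.png")
crop(s,285,215,465,335,4,"pics/s_play.png")
E
```

```text
(no output)
```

View pics/t_hold.png

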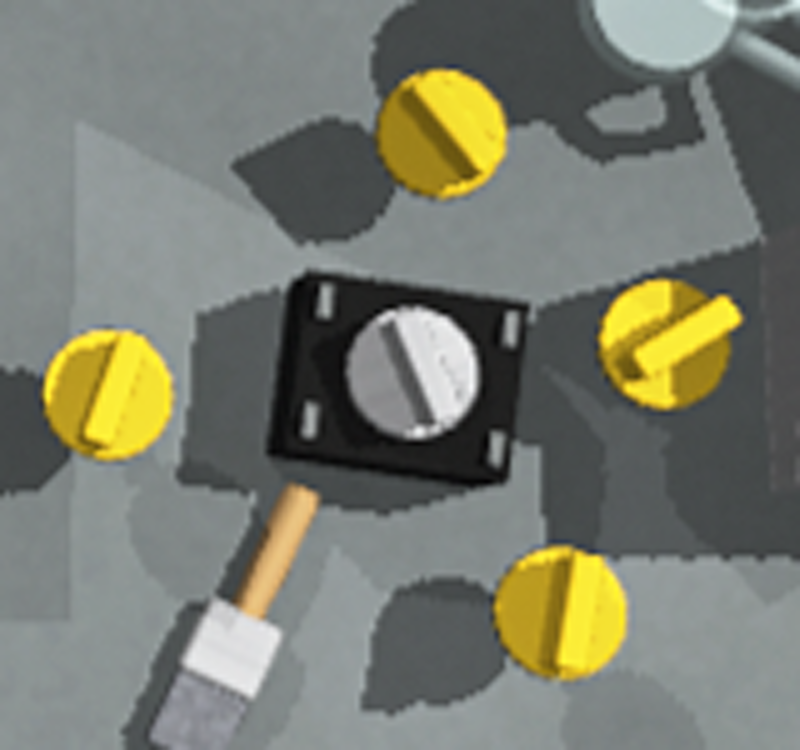

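View pics/t_play.png

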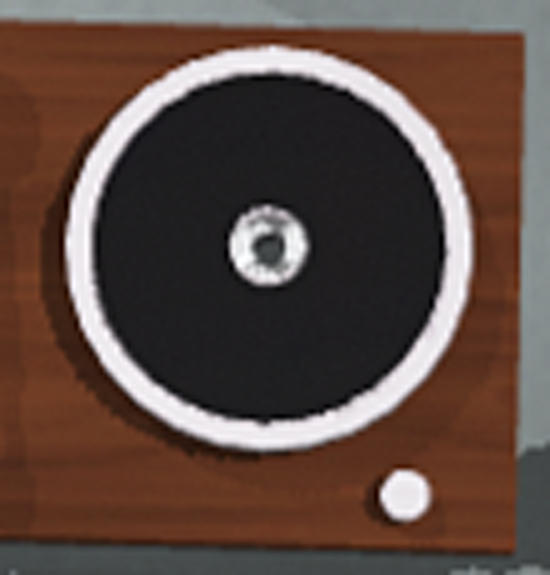

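View pics/s_hold.png

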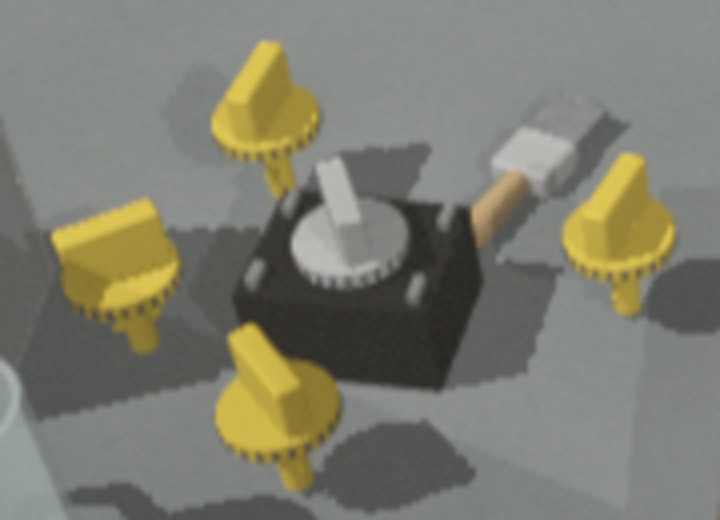

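View pics/s_play.png

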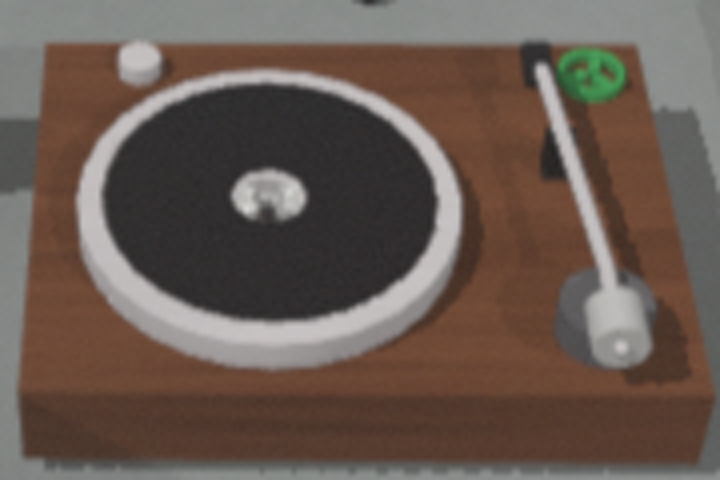

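The chrome wing in the top view runs ~(432,254)->(441,274), clamp flange centred ~(432.5,264.5). The record's well is at ~(293.5,224.5), windows along the image's vertical. Now measure.

Run:
```python
from h import *
t=cv2.imread("pics/top0.png");s=cv2.imread("pics/scene0.png")
def ell(im,mask,x0,y0,x1,y1,lab):
    m=np.zeros(mask.shape,np.uint8);m[y0:y1,x0:x1]=mask[y0:y1,x0:x1]
    cs,_=cv2.findContours(m,cv2.RETR_EXTERNAL,cv2.CHAIN_APPROX_NONE)
    c=max(cs,key=cv2.contourArea);e=cv2.fitEllipse(cv2.convexHull(c));print(lab,e,cv2.contourArea(c));return e,c
hsv=cv2.cvtColor(t,cv2.COLOR_BGR2HSV);hs=cv2.cvtColor(s,cv2.COLOR_BGR2HSV)
g=t.max(2);gs=s.max(2)
# flange
e,c=ell(t,(g>95).astype(np.uint8),414,248,448,281,"flange top")
for z in(.068,.074):print(onz("top",*e[0],z))
# platter white rim outer in top; record black disc
wm=((g>150)&(hsv[...,1]<50)).astype(np.uint8)
e,c=ell(t,wm,245,180,340,270,"platter top")
for z in (.084,.086,.088): print(z,onz("top",*e[0],z), 'diam',np.linalg.norm(onz("top",e[0][0]-e[1][0]/2,e[0][1],z)-onz("top",e[0][0]+e[1][0]/2,e[0][1],z)))
bm=((g<75)&(hsv[...,1]<80)).astype(np.uint8)
e,c=ell(t,bm,250,183,337,266,"record top");print(onz("top",*e[0],.088))
bms=((gs<80)&(hs[...,1]<80)).astype(np.uint8)
es,c=ell(s,bms,306,233,396,300,"record scene");print(onz("scene",*es[0],.088),tri(*e[0],*es[0]))
e,c=ell(t,wm,283,214,304,235,"well top");print(onz("top",*e[0],.088))
# plinth
br=((hsv[...,0]<15)&(hsv[...,1]>110)).astype(np.uint8)
m=np.zeros_like(br);m[170:295,195:355]=br[170:295,195:355]
m=cv2.morphologyEx(m,cv2.MORPH_CLOSE,np.ones((5,5)))
cs,_=cv2.findContours(m,cv2.RETR_EXTERNAL,cv2.CHAIN_APPROX_NONE)
c=max(cs,key=cv2.contourArea);r=cv2.minAreaRect(c);b=cv2.boxPoints(r);print(r)
w=np.array([onz("top",*p,.065) for p in b])
for i in range(4):
    d=w[(i+1)%4]-w[i];print(w[i],np.linalg.norm(d),np.degrees(np.arctan2(d[1],d[0])))
# edges by line fit
p=c[:,0,:].astype(float)
for lab,sel in (("right",(p[:,0]>338)&(p[:,1]>195)&(p[:,1]<270)),("upper",(p[:,1]<190)&(p[:,0]>245)&(p[:,0]<335)),("lower",(p[:,1]>275)&(p[:,0]>215)&(p[:,0]<310))):
    q=np.array([onz("top",*a,.065)[:2] for a in p[sel]]);
    v=cv2.fitLine(q.astype(np.float32),cv2.DIST_HUBER,0,.001,.001).ravel();print(lab,sel.sum(),np.degrees(np.arctan2(v[1],v[0])))
# wing top face: bright
f=t[245:285,410:452].max(2);np.set_printoptions(linewidth=250)
print(f[5:36])
```

```text
flange top ((432.33319091796875, 264.0017395019531), (25.683000564575195, 26.598005294799805), 134.29409790039062) 508.0
[ 0.46093131 -0.25837821  0.068     ]
[ 0.46038334 -0.25709326  0.074     ]
platter top ((293.3993835449219, 224.0888214111328), (80.28262329101562, 81.0669937133789), 80.71939086914062) 5017.0
0.084 [0.55792835 0.08280291 0.084     ] diam 0.19700550242225792
0.086 [0.55760571 0.08275102 0.086     ] diam 0.1967254106720124
0.088 [0.55728307 0.08269914 0.088     ] diam 0.19644531892176692
record top ((293.3002624511719, 224.0752410888672), (69.25959014892578, 70.03898620605469), 62.659854888916016) 3722.5
[0.55731692 0.08294177 0.088     ]
record scene ((351.99835205078125, 265.1343078613281), (58.27682113647461, 82.26883697509766), 92.46086120605469) 3688.5
[0.56288891 0.08260309 0.088     ] (array([0.55809968, 0.08302463, 0.08313481]), np.float64(8.844161817453062e-05))
well top ((293.030029296875, 223.70301818847656), (14.6664457321167, 15.104323387145996), 2.592395067214966) 160.5
[0.55823969 0.08360549 0.088     ]
((274.707275390625, 231.6238555908203), (137.34716796875, 103.7535400390625), 1.5074357986450195)
[0.41796966 0.30083159 0.065     ] 0.26068015087181073 -0.21656436748842073
[0.67864795 0.29984628 0.065     ] 0.34524313402689394 -91.61210496949899
[ 0.66893528 -0.0452602   0.065     ] 0.2601240797416426 178.01437186723098
[ 0.40896739 -0.03624721  0.065     ] 0.3371989896628268 88.47018203339445
right 74 -1.581068
upper 89 88.53556
lower 94 88.509186
[[ 19  20  17 ...  37  38  51]
 [ 20  20  13 ...  32  28  26]
 [ 22  21  16 ...  32  32  93]
 ...
 [ 25  26  29 ... 162 124  48]
 [ 35  32  30 ... 161 111  40]
 [ 22  23  21 ... 161  99  30]]
```

Call:
move_arm --rows '[{"delta_pos": [3.4,-3.4,0],"delta_rot": [0,0,-8],"hand": 6},{"delta_pos": [3.4,-3.4,0],"delta_rot": [0,0,-8],"hand": 6},{"delta_pos": [3.4,-3.4,0],"delta_rot": [0,0,-8],"hand": 6},{"delta_pos": [3.4,-3.4,0],"delta_rot": [0,0,-8],"hand": 6},{"delta_pos": [3.4,-3.4,0],"delta_rot": [0,0,-8],"hand": 6},{"delta_pos": [3.4,-3.4,0],"delta_rot": [0,0,-8],"hand": 6},{"delta_pos": [3.4,-3.4,0],"delta_rot": [0,0,-8],"hand": 6},{"delta_pos": [3.4,-3.4,0],"delta_rot": [0,0,-8],"hand": 6},{"delta_pos": [3.4,-3.4,0],"delta_rot": [0,0,-8],"hand": 6},{"delta_pos": [3.4,-3.4,0],"delta_rot": [0,0,-8],"hand": 6}]'

```text
t: 1.15
eef_pos: [0.5462, 0.3014, 0.2485]
ee_rot: [3.141, -0.0, -1.711]
force: [-0.1, 1.0, 0.9]
width: 0.06
```

Call:
move_arm --rows '[{"delta_pos": [-0.5,-4.9,0],"delta_rot": [0,0,-6],"hand": 6},{"delta_pos": [-0.5,-4.9,0],"delta_rot": [0,0,-6],"hand": 6},{"delta_pos": [-0.5,-4.9,0],"delta_rot": [0,0,-6],"hand": 6},{"delta_pos": [-0.5,-4.9,0],"delta_rot": [0,0,-6],"hand": 6},{"delta_pos": [-0.5,-4.9,0],"delta_rot": [0,0,-6],"hand": 6},{"delta_pos": [-0.5,-4.9,0],"delta_rot": [0,0,-6],"hand": 6},{"delta_pos": [-0.5,-4.9,0],"delta_rot": [0,0,-6],"hand": 6},{"delta_pos": [-0.5,-4.9,0],"delta_rot": [0,0,-6],"hand": 6},{"delta_pos": [-0.5,-4.9,0],"delta_rot": [0,0,-6],"hand": 6},{"delta_pos": [-0.5,-4.9,0],"delta_rot": [0,0,-5],"hand": 6}]'

```text
t: 2.15
eef_pos: [0.4945, -0.1888, 0.2487]
ee_rot: [-3.142, 0.0, -2.739]
force: [1.6, 0.6, 0.2]
width: 0.06
```

```bash
cat >> h.py <<'E'
from scipy.spatial.transform import Rotation as Ro
def wpose():
    s=get_state();T=np.eye(4);T[:3,:3]=Ro.from_euler('xyz',s["ee_rot"]).as_matrix();T[:3,3]=s["eef_pos"];return T
def wray(T,u,v):
    c=camera_info("wrist");K=c["camera_matrix"];W=T@c["T_tool_cam"]
    a=np.array([(u-K[0,2])/K[0,0],(v-K[1,2])/K[1,1]]);r=np.hypot(*a)
    d=np.array([a[0]/r*np.sin(r),a[1]/r*np.sin(r),np.cos(r)]) if r>1e-9 else np.array([0,0,1.])
    return W[:3,3],W[:3,:3]@d
def wonz(T,u,v,z):
    o,d=wray(T,u,v);return o+d*(z-o[2])/d[2]
def wproj(T,p):
    c=camera_info("wrist");K=c["camera_matrix"];W=T@c["T_tool_cam"]
    q=W[:3,:3].T@(np.array(p)-W[:3,3]);r=np.arctan2(np.hypot(q[0],q[1]),q[2]);k=r/np.hypot(q[0],q[1])
    return K[0,0]*q[0]*k+K[0,2],K[1,1]*q[1]*k+K[1,2]
def ortho(im,T,cx,cy,z,half=.06,px=.0002):
    """straight-down view of the plane at height z; cols=+y leftwards? rows: x down->up ; col: y"""
    n=int(2*half/px);mx=np.zeros((n,n),np.float32);my=mx.copy()
    c=camera_info("wrist");K=c["camera_matrix"];W=T@c["T_tool_cam"]
    i,j=np.mgrid[0:n,0:n];X=cx+half-i*px;Y=cy+half-j*px
    q=(np.stack([X,Y,np.full_like(X,z)],-1)-W[:3,3])@W[:3,:3]
    h=np.hypot(q[...,0],q[...,1]);k=np.arctan2(h,q[...,2])/h
    return cv2.remap(im,(K[0,0]*q[...,0]*k+K[0,2]).astype(np.float32),(K[1,1]*q[...,1]*k+K[1,2]).astype(np.float32),cv2.INTER_LINEAR)
def snap(name):
    T=wpose();im=grab_frame("wrist");cv2.imwrite(f"pics/{name}.png",im);np.save(f"pics/{name}.npy",T);return T,im
E
python3 - <<'E'
from h import *
T,im=snap("w1");print(wproj(T,[.461,-.257,.074]))
E
```

```text
(np.float64(263.3949383271819), np.float64(161.19231646409787))
```

View pics/w1.png

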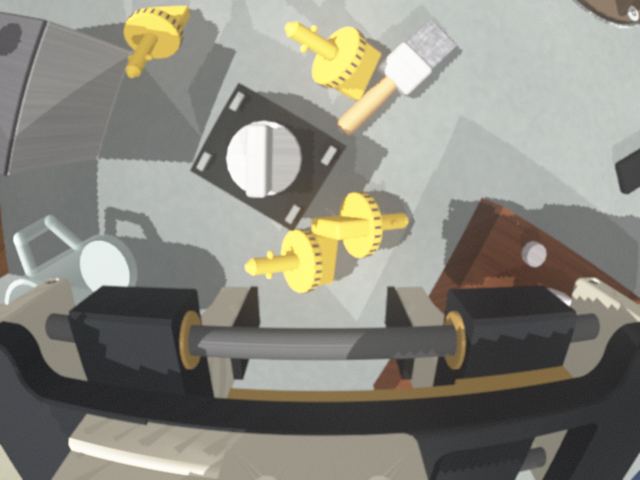

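The wrist view shows chrome clamp at ~(263,158), but the yellow decoys look like they lie on their sides. I'll check from outside.

Run:
```python
from h import *
s=grab_frame("scene");t=grab_frame("top")
crop(s,60,170,300,350,3,"pics/s2.png");crop(t,340,160,530,340,4,"pics/t2.png")
```

```text
(no output)
```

View pics/s2.png

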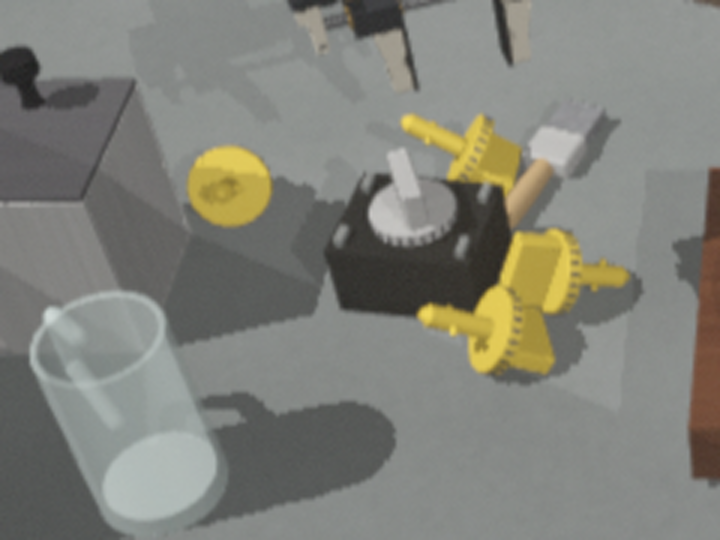

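View pics/t2.png

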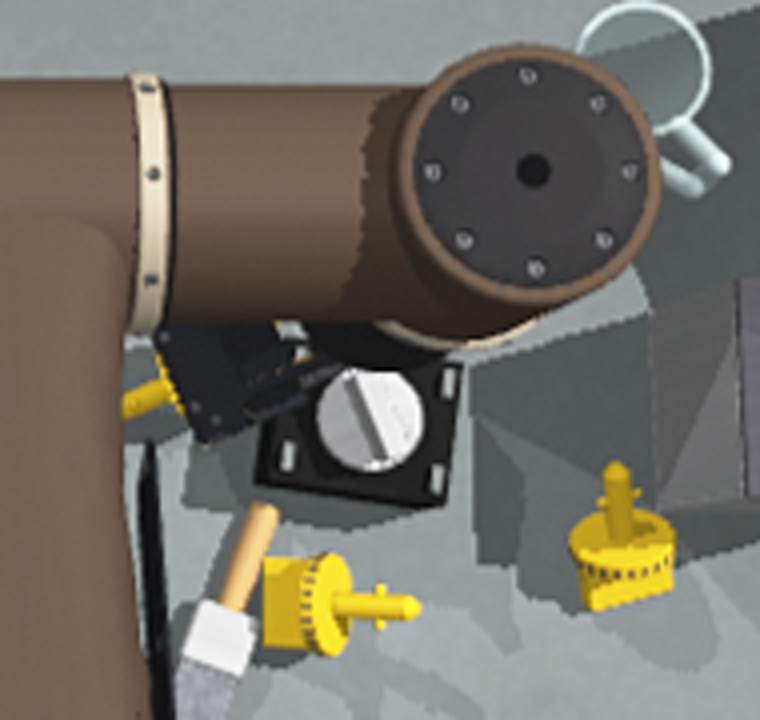

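The decoys toppled by themselves (unstable); the chrome clamp still stands in the holder. Measure it in the wrist image.

Run:
```python
from h import *
im=cv2.imread("pics/w1.png");T=np.load("pics/w1.npy")
g=im.max(2);hsv=cv2.cvtColor(im,cv2.COLOR_BGR2HSV)
m=np.zeros(g.shape,np.uint8);m[110:208,215:310]=((g>120)&(hsv[...,1]<60))[110:208,215:310]
m=cv2.morphologyEx(m,cv2.MORPH_OPEN,np.ones((3,3)))
cs,_=cv2.findContours(m,cv2.RETR_EXTERNAL,cv2.CHAIN_APPROX_NONE);c=max(cs,key=cv2.contourArea)
p=np.array([wonz(T,*a,.074)[:2] for a in cv2.convexHull(c)[:,0,:].astype(float)])
(ce,r)=cv2.minEnclosingCircle(p.astype(np.float32));print(ce,r,cv2.fitEllipse(p.astype(np.float32)))
for z,n in((.108,"o108"),(.074,"o074")):
    o=ortho(im,T,.461,-.257,z,.05,.000167);cv2.imwrite(f"pics/{n}.png",o);print(o.shape)
```

```text
(0.4605141282081604, -0.25888386368751526) 0.03411473333835602 ((0.45956578850746155, -0.25870364904403687), (0.06416846066713333, 0.06666465103626251), 83.98207092285156)
(598, 598, 3)
(598, 598, 3)
```

View pics/o108.png

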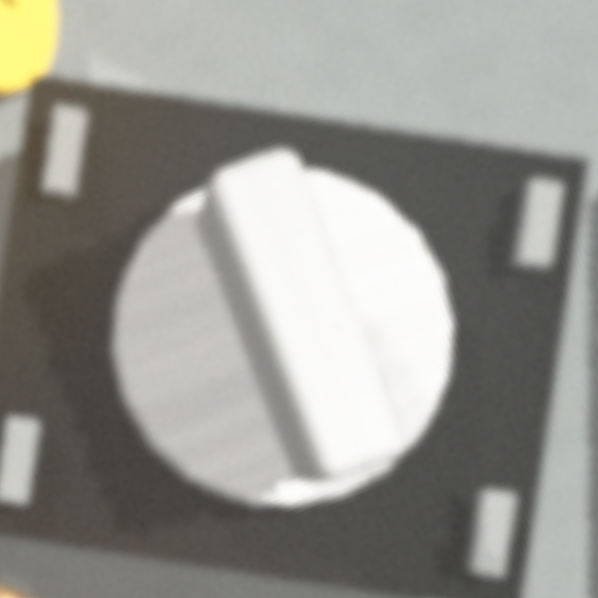

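Call:
move_arm --rows '[{"delta_pos": [-1.8,-3.5,0],"delta_rot": [0,0,-1.3],"hand": 4.5},{"delta_pos": [-1.75,-3.47,0],"delta_rot": [0,0,-1.3],"hand": 4.5},{"delta_pos": [0,0,-3],"delta_rot": [0,0,0],"hand": 4.5},{"delta_pos": [0,0,-3],"delta_rot": [0,0,0],"hand": 4.5},{"delta_pos": [0,0,-3],"delta_rot": [0,0,0],"hand": 4.5},{"delta_pos": [0,0,-2],"delta_rot": [0,0,0],"hand": 4.5},{"delta_pos": [0,0,-1.5],"delta_rot": [0,0,0],"hand": 4.5},{"delta_pos": [0,0,-1],"delta_rot": [0,0,0],"hand": 4.5},{"delta_pos": [0,0,-0.7],"delta_rot": [0,0,0],"hand": 4.5},{"delta_pos": [0,0,-0.5],"delta_rot": [0,0,0],"hand": 4.5}]' --force 25

```text
t: 3.3
eef_pos: [0.46, -0.2563, 0.1014]
ee_rot: [-3.141, 0.0, -2.779]
force: [-0.9, 0.4, -0.1]
width: 0.0451
```

Run:
```python
from h import *
T,im=snap("w2");print(get_state()["force"])
```

```text
[-0.11743494  0.13208062 -0.78014427]
```

View pics/w2.png

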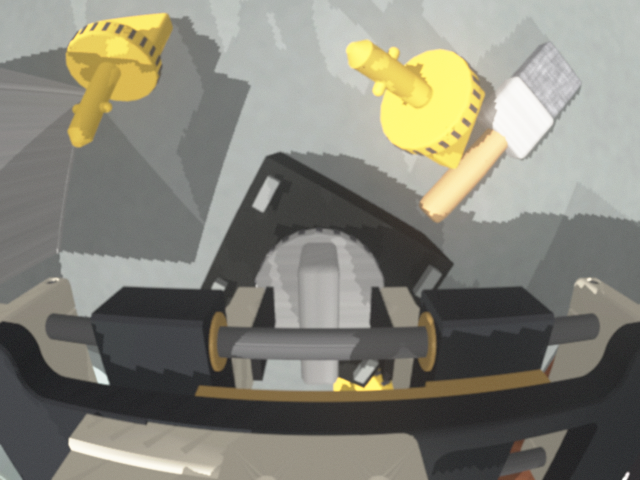

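The wing (u≈320) is centred between the fingers (255–385). Close.

Call:
move_arm --rows '[{"delta_pos": [0,0,-0.1],"delta_rot": [0,0,0],"hand": 1.0},{"delta_pos": [0,0,0],"delta_rot": [0,0,0],"hand": 1.0},{"delta_pos": [0,0,0],"delta_rot": [0,0,0],"hand": 1.0},{"delta_pos": [0,0,0],"delta_rot": [0,0,0],"hand": 1.0},{"delta_pos": [0,0,0],"delta_rot": [0,0,0],"hand": 1.0},{"delta_pos": [0,0,0.3],"delta_rot": [0,0,0],"hand": 1.0},{"delta_pos": [0,0,0.7],"delta_rot": [0,0,0],"hand": 1.0},{"delta_pos": [0,0,1],"delta_rot": [0,0,0],"hand": 1.0},{"delta_pos": [0,0,1],"delta_rot": [0,0,0],"hand": 1.0},{"delta_pos": [0,0,1],"delta_rot": [0,0,0],"hand": 1.0}]' --force 25

```text
t: 4.35
eef_pos: [0.4598, -0.2567, 0.1417]
ee_rot: [-3.141, 0.0, -2.78]
force: [-0.2, 0.2, -3.5]
width: 0.0161
```

Call:
move_arm --rows '[{"delta_pos": [0,0,3],"delta_rot": [0,0,0],"hand": 1.0},{"delta_pos": [0,0,4],"delta_rot": [0,0,0],"hand": 1.0},{"delta_pos": [0,1,3],"delta_rot": [0,0,0],"hand": 1.0},{"delta_pos": [2,4.1,0],"delta_rot": [0,0,-3],"hand": 1.0},{"delta_pos": [2,4.1,0],"delta_rot": [0,0,-3],"hand": 1.0},{"delta_pos": [2,4.1,0],"delta_rot": [0,0,-3],"hand": 1.0},{"delta_pos": [2,4.1,0],"delta_rot": [0,0,-3],"hand": 1.0},{"delta_pos": [2,4.1,0],"delta_rot": [0,0,-3],"hand": 1.0},{"delta_pos": [2,4.1,0],"delta_rot": [0,0,-3],"hand": 1.0},{"delta_pos": [2,4.1,0],"delta_rot": [0,0,-3],"hand": 1.0}]'

```text
t: 5.35
eef_pos: [0.6, 0.0422, 0.2416]
ee_rot: [3.141, 0.001, 3.135]
force: [0.9, -0.4, -3.1]
width: 0.0156
```

Call:
move_arm --rows '[{"delta_pos": [2,4.3,0],"delta_rot": [0,0,-1.2],"hand": 1.0},{"delta_pos": [0,0,0],"delta_rot": [0,0,0],"hand": 1.0},{"delta_pos": [0,0,0],"delta_rot": [0,0,0],"hand": 1.0},{"delta_pos": [0,0,0],"delta_rot": [0,0,0],"hand": 1.0},{"delta_pos": [0,0,0],"delta_rot": [0,0,0],"hand": 1.0},{"delta_pos": [0,0,0],"delta_rot": [0,0,0],"hand": 1.0},{"delta_pos": [0,0,0],"delta_rot": [0,0,0],"hand": 1.0},{"delta_pos": [0,0,0],"delta_rot": [0,0,0],"hand": 1.0},{"delta_pos": [0,0,0],"delta_rot": [0,0,0],"hand": 1.0},{"delta_pos": [0,0,0],"delta_rot": [0,0,0],"hand": 1.0}]'

```text
t: 6.35
eef_pos: [0.6196, 0.0833, 0.2406]
ee_rot: [3.142, 0.0, 3.115]
force: [-0.2, -0.1, -2.9]
width: 0.0156
```

Run:
```python
from h import *
T,im=snap("w3");print(T[:3,3],get_state()["ee_rot"],get_state()["force"]);print(wproj(T,[.558,.083,.088]))
s=grab_frame("scene");cv2.imwrite("pics/s3.png",s)
```

```text
[0.61963783 0.08325166 0.24058041] [-3.14157179e+00 -6.08248544e-05  3.11550096e+00] [-0.18560049 -0.23219457 -3.55295039]
(np.float64(320.2211090514086), np.float64(156.86499775409564))
```

View pics/w3.png

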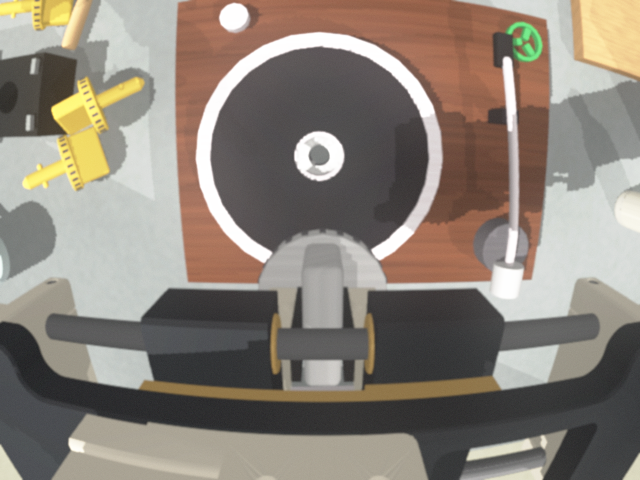

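View pics/s3.png

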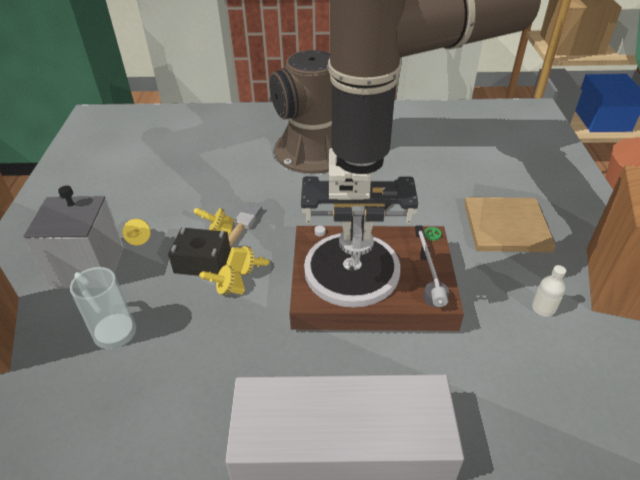

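Run:
```python
from h import *
im=cv2.imread("pics/w3.png");T=np.load("pics/w3.npy")
hsv=cv2.cvtColor(im,cv2.COLOR_BGR2HSV);g=im.max(2)
def circ(mask,box,z,lab,hull=True):
    x0,y0,x1,y1=box;m=np.zeros(g.shape,np.uint8);m[y0:y1,x0:x1]=mask[y0:y1,x0:x1]
    cs,_=cv2.findContours(m,cv2.RETR_EXTERNAL,cv2.CHAIN_APPROX_NONE);c=max(cs,key=cv2.contourArea)
    p=np.array([wonz(T,*a,z)[:2] for a in c[:,0,:].astype(float)]);return p,c
def fit(p):
    A=np.c_[2*p,np.ones(len(p))];s=np.linalg.lstsq(A,(p**2).sum(1),rcond=None)[0]
    r=np.sqrt(s[2]+s[0]**2+s[1]**2);return s[:2],r
p,c=circ((g>140)&(hsv[...,1]<50),(285,125,350,188),.088,"well");print("well",fit(p))
# platter outer: white
dark=((g<80)).astype(np.uint8)
p,c=circ(((g>150)&(hsv[...,1]<50)),(190,30,450,225),.085,"plat")
px=c[:,0,:];d=np.hypot(*(px-[319,156]).T);sel=(d>112)&(px[:,1]<220)
print("platter",sel.sum(),fit(p[sel]))
# plinth right/left edges (lines along x): brown mask
br=((hsv[...,0]<15)&(hsv[...,1]>90)).astype(np.uint8)
L=[];R=[]
for v in range(20,270,4):
    xs=np.nonzero(br[v,170:560])[0]+170
    L.append(wonz(T,xs.min(),v,.065)[:2]);R.append(wonz(T,xs.max(),v,.065)[:2])
for q in (np.array(L),np.array(R)):
    l=cv2.fitLine(q.astype(np.float32),cv2.DIST_HUBER,0,.001,.001).ravel();print(np.degrees(np.arctan2(l[1],l[0])),l[2:])
z=T[2,3]-.027;print(z)
o=ortho(im,T,*T[:2,3]-[.0,0],z,.06,.0002);cv2.imwrite("pics/o3.png",o)
o=ortho(im,T,.558,.083,.085,.03,.0001);cv2.imwrite("pics/o3w.png",o)
```

```text
well (array([0.55694529, 0.08197779]), np.float64(0.01913905008040789))
platter 479 (array([0.55698228, 0.08179608]), np.float64(0.09912742286867521))
-1.484359 [ 0.54077476 -0.04113106]
-1.7476597 [0.5423561  0.29536897]
0.21358041233627906
```

View pics/o3.png

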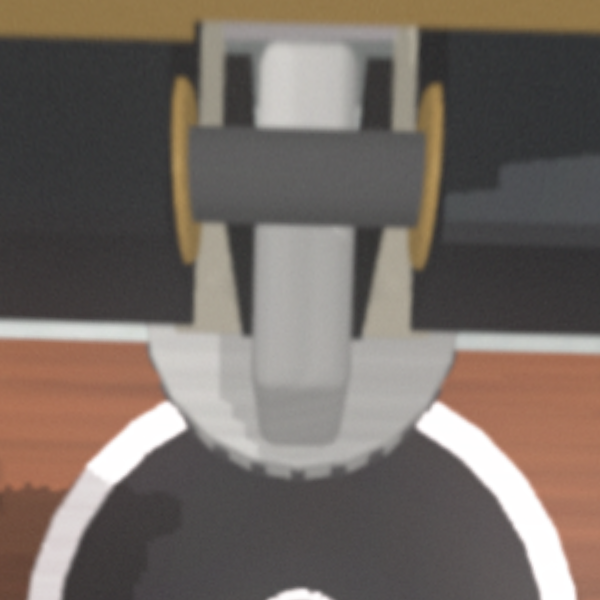

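View pics/o3w.png

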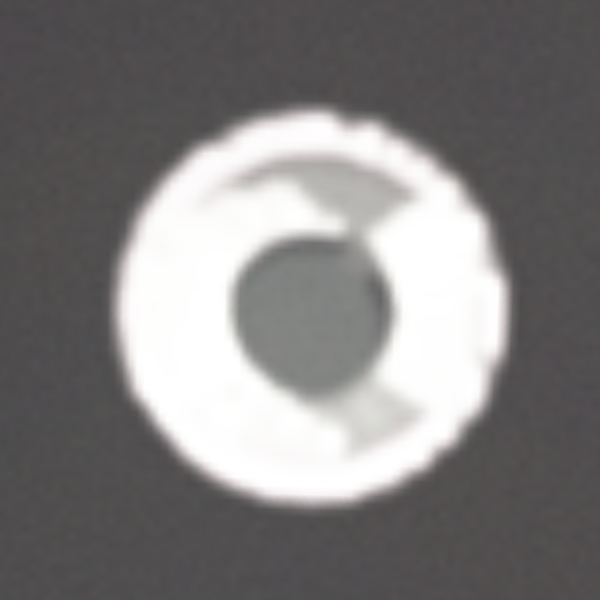

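Call:
move_arm --rows '[{"delta_pos": [-2,-0.1,-1],"delta_rot": [0,0,0],"hand": 1.0},{"delta_pos": [-2,0,-1],"delta_rot": [0,0,0],"hand": 1.0},{"delta_pos": [-1.6,0,-1],"delta_rot": [0,0,0],"hand": 1.0},{"delta_pos": [-0.56,0,-1],"delta_rot": [0,0,0],"hand": 1.0},{"delta_pos": [0,0,-0.8],"delta_rot": [0,0,0],"hand": 1.0},{"delta_pos": [0,0,-0.4],"delta_rot": [0,0,0],"hand": 1.0},{"delta_pos": [0,0,0],"delta_rot": [0,0,0],"hand": 1.0},{"delta_pos": [0,0,0],"delta_rot": [0,0,0],"hand": 1.0},{"delta_pos": [0,0,0],"delta_rot": [0,0,0],"hand": 1.0},{"delta_pos": [0,0,0],"delta_rot": [0,0,0],"hand": 1.0}]'

```text
t: 7.45
eef_pos: [0.5584, 0.0824, 0.1888]
ee_rot: [3.141, 0.0, 3.115]
force: [0.7, -0.6, -3.9]
width: 0.0155
```

Run:
```python
from h import *
s=get_state();print(s["eef_pos"],s["ee_rot"],s["force"])
T,im=snap("w4")
s=grab_frame("scene");cv2.imwrite("pics/s4f.png",s);crop(s,300,170,420,300,5,"pics/s4.png")
for z in (.15,.12,.09,.08):print(proj("scene",[.557,.082,z])*1-[300,170])
```

```text
[0.55840996 0.08238791 0.18878613] [3.14144596e+00 4.11070063e-04 3.11539969e+00] [ 0.70405262 -0.61880962 -3.93830794]
[52.44177668 71.21701312]
[52.00997921 82.02839392]
[51.59427344 92.43686937]
[51.45912627 95.82069541]
```

View pics/s4.png

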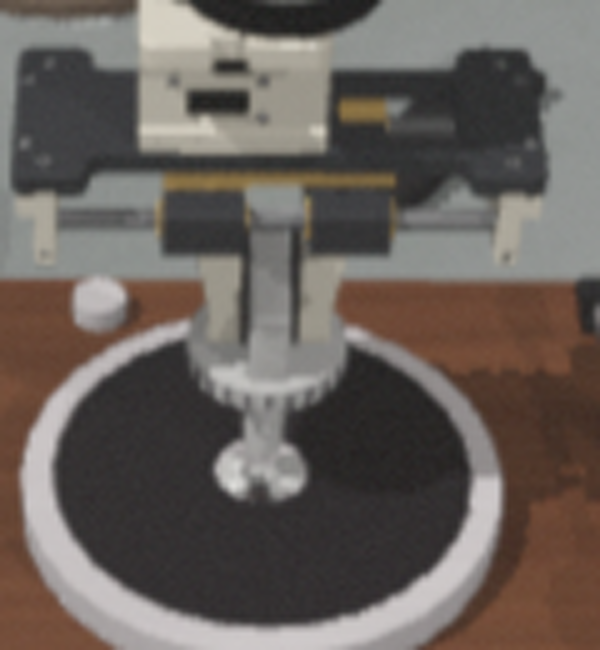

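View pics/w4.png

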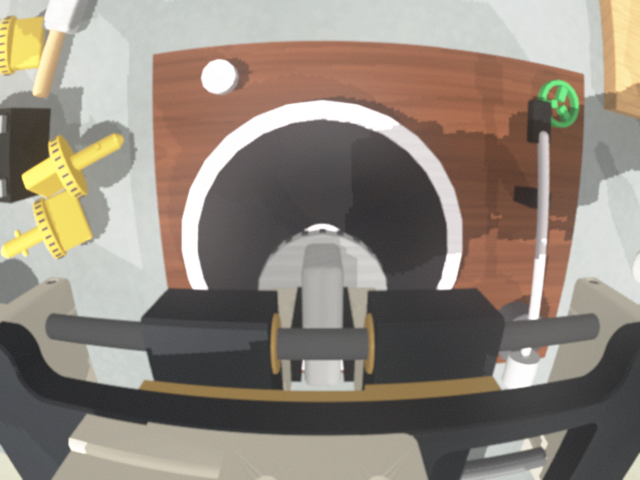

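Run:
```python
from h import *
s=cv2.imread("pics/s4f.png").astype(float).max(2)
np.set_printoptions(linewidth=220)
for v in list(range(240,272,2)): print(v,s[v,336:368].astype(int))
def edges(v,a,b,th):
    r=s[v];i=np.nonzero(r[a:b]>th)[0]+a;l,h=i.min(),i.max()
    L=l-(r[l]-th)/(r[l]-r[l-1]);H=h+(r[h]-th)/(r[h]-r[h+1]);return L,H,(L+H)/2
for v in (252,254,256): print("stem",edges(v,343,362,100))
for v in (262,264,266,268): print("well",edges(v,335,370,110))
for v in (236,238,240,242,244): print("fl",edges(v,333,375,95))
for z,n in ((.088,"well"),(.11,"stem"),(.155,"fl")): print(n,proj("scene",[.557,.082,z]))
```

```text
240 [ 54  83 120 132 134 133 127 125 119 118 118 116 118 123 153 155 154 152 150 149 146 139 134 133 135 135 135 135 135 136 137 135]
242 [ 49  65 101 116 132 135 139 139 134 133 130 151 154 145 155 153 152 151 150 150 150 141 135 137 135 137 136 136 138 138 137 133]
244 [ 51  54  80  80 109 133 180 190 191 192 192 192 182 161 157 153 150 150 149 147 146 139 140 141 142 140 141 142 151 144 137 101]
246 [ 50  50  52  66 111 106 129 167 181 182 187 194 194 191 179 177 176 176 173 171 171 178 188 190 185 178 171 160 131 109 118  74]
248 [ 50  51  49  51  67  81 102 152 144 113 142 159 162 161 171 177 179 175 174 174 173 160 153 150 142 109 105 128  99  66  55  44]
250 [ 49  50  50  48  50  52  56  76 102  97 115 141 138 107 134 151 149 109 119 142 140 104 101 131 121  87  93  74  52  42  39  44]
252 [ 51  50  50  48  49  50  50  49  49  50  51  64  86 109 120 133 138 132 138 137 116  83  64  62  53  47  41  43  41  43  40  42]
254 [ 49  50  48  49  50  46  50  50  47  46  51  55  89 146 140 127 134 141 138 134 108  65  52  50  44  43  44  41  43  40  41  42]
256 [ 51  52  51  49  49  49
[... 1511 characters left out ...]
np.float64(343.15714285714284), np.float64(360.53125), np.float64(351.8441964285714))
well (np.float64(345.037037037037), np.float64(359.1276595744681), np.float64(352.0823483057526))
fl (np.float64(363.0), np.float64(376.7), np.float64(369.85))
fl (np.float64(333.8235294117647), np.float64(383.8), np.float64(358.81176470588235))
fl (np.float64(337.3243243243243), np.float64(371.5), np.float64(354.4121621621622))
fl (np.float64(337.8333333333333), np.float64(368.4791666666667), np.float64(353.15625))
fl (np.float64(339.51724137931035), np.float64(367.3157894736842), np.float64(353.4165154264973))
well [351.56710986 263.11699318]
stem [351.86966763 255.54152678]
fl [352.51537321 239.37429699]
```

Call:
move_arm --rows '[{"delta_pos": [0,-0.05,-0.5],"delta_rot": [0,0,0],"hand": 1.0},{"delta_pos": [0,0,-0.3],"delta_rot": [0,0,0],"hand": 1.0},{"delta_pos": [0,0,-0.2],"delta_rot": [0,0,0],"hand": 1.0},{"delta_pos": [0,0,-0.2],"delta_rot": [0,0,0],"hand": 1.0},{"delta_pos": [0,0,-0.2],"delta_rot": [0,0,0],"hand": 1.0},{"delta_pos": [0,0,-0.1],"delta_rot": [0,0,0],"hand": 1.0},{"delta_pos": [0,0,-0.1],"delta_rot": [0,0,0],"hand": 1.0},{"delta_pos": [0,0,-0.1],"delta_rot": [0,0,0],"hand": 1.0},{"delta_pos": [0,0,0],"delta_rot": [0,0,0],"hand": 1.0},{"delta_pos": [0,0,0],"delta_rot": [0,0,0],"hand": 1.0}]' --force 15

```text
t: 8.55
eef_pos: [0.5581, 0.0818, 0.1716]
ee_rot: [-3.142, 0.0, 3.116]
force: [0.3, -0.2, -4.0]
width: 0.0162
```

Call:
move_arm --rows '[{"delta_pos": [0,0,-0.1],"delta_rot": [0,0,0],"hand": 1.0},{"delta_pos": [0,0,-0.1],"delta_rot": [0,0,0],"hand": 1.0},{"delta_pos": [0,0,-0.1],"delta_rot": [0,0,0],"hand": 1.0},{"delta_pos": [0,0,-0.1],"delta_rot": [0,0,0],"hand": 1.0},{"delta_pos": [0,0,-0.1],"delta_rot": [0,0,0],"hand": 1.0},{"delta_pos": [0,0,-0.1],"delta_rot": [0,0,0],"hand": 1.0},{"delta_pos": [0,0,-0.1],"delta_rot": [0,0,0],"hand": 1.0},{"delta_pos": [0,0,-0.1],"delta_rot": [0,0,0],"hand": 1.0},{"delta_pos": [0,0,0],"delta_rot": [0,0,0],"hand": 1.0},{"delta_pos": [0,0,0],"delta_rot": [0,0,0],"hand": 1.0}]'

```text
t: 9.55
eef_pos: [0.5581, 0.0818, 0.1635]
ee_rot: [-3.142, -0.0, 3.116]
force: [-0.8, -0.3, -3.5]
width: 0.016
```

Run:
```python
from h import *
s=get_state();print(s["eef_pos"],s["force"],s["moment"])
s=grab_frame("scene");cv2.imwrite("pics/s5f.png",s);crop(s,300,170,420,300,5,"pics/s5.png")
```

```text
[0.55805513 0.08182273 0.16353159] [-0.82709787 -0.30882846 -3.47963903] [ 0.03362871 -0.17083465  0.0135543 ]
```

View pics/s5.png

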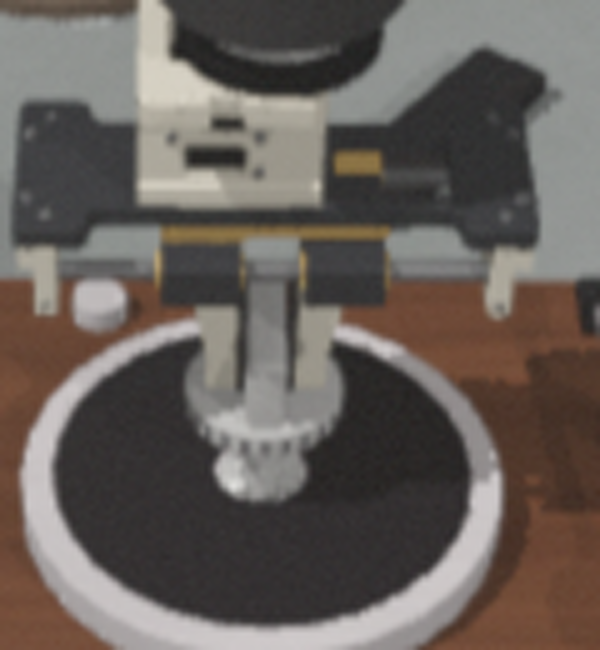

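The stem is in the bore with no force; continue down.

Call:
move_arm --rows '[{"delta_pos": [0,0,-0.1],"delta_rot": [0,0,0],"hand": 1.0},{"delta_pos": [0,0,-0.1],"delta_rot": [0,0,0],"hand": 1.0},{"delta_pos": [0,0,-0.1],"delta_rot": [0,0,0],"hand": 1.0},{"delta_pos": [0,0,-0.1],"delta_rot": [0,0,0],"hand": 1.0},{"delta_pos": [0,0,-0.1],"delta_rot": [0,0,0],"hand": 1.0},{"delta_pos": [0,0,-0.1],"delta_rot": [0,0,0],"hand": 1.0},{"delta_pos": [0,0,-0.1],"delta_rot": [0,0,0],"hand": 1.0},{"delta_pos": [0,0,-0.1],"delta_rot": [0,0,0],"hand": 1.0},{"delta_pos": [0,0,0],"delta_rot": [0,0,0],"hand": 1.0},{"delta_pos": [0,0,0],"delta_rot": [0,0,0],"hand": 1.0}]'

```text
t: 10.6
eef_pos: [0.5581, 0.0818, 0.1556]
ee_rot: [-3.142, 0.0, 3.116]
force: [1.2, 0.1, -3.6]
width: 0.016
```

Call:
move_arm --rows '[{"delta_pos": [0,0,-0.1],"delta_rot": [0,0,0],"hand": 1.0},{"delta_pos": [0,0,-0.1],"delta_rot": [0,0,0],"hand": 1.0},{"delta_pos": [0,0,-0.1],"delta_rot": [0,0,0],"hand": 1.0},{"delta_pos": [0,0,-0.1],"delta_rot": [0,0,0],"hand": 1.0},{"delta_pos": [0,0,-0.1],"delta_rot": [0,0,0],"hand": 1.0},{"delta_pos": [0,0,-0.1],"delta_rot": [0,0,0],"hand": 1.0},{"delta_pos": [0,0,-0.1],"delta_rot": [0,0,0],"hand": 1.0},{"delta_pos": [0,0,0],"delta_rot": [0,0,0],"hand": 1.0},{"delta_pos": [0,0,0],"delta_rot": [0,0,0],"hand": 1.0},{"delta_pos": [0,0,0],"delta_rot": [0,0,0],"hand": 1.0}]'

```text
t: 11.6
eef_pos: [0.5581, 0.0818, 0.1486]
ee_rot: [3.142, 0.0, 3.116]
force: [-0.2, 0.1, -3.1]
width: 0.0158
```

Call:
move_arm --rows '[{"delta_pos": [0,0,-0.05],"delta_rot": [0,0,0],"hand": 1.0},{"delta_pos": [0,0,0],"delta_rot": [0,0,0],"hand": 1.0},{"delta_pos": [0,0,-0.05],"delta_rot": [0,0,0],"hand": 1.0},{"delta_pos": [0,0,0],"delta_rot": [0,0,0],"hand": 1.0},{"delta_pos": [0,0,-0.05],"delta_rot": [0,0,0],"hand": 1.0},{"delta_pos": [0,0,0],"delta_rot": [0,0,0],"hand": 1.0},{"delta_pos": [0,0,-0.05],"delta_rot": [0,0,0],"hand": 1.0},{"delta_pos": [0,0,0],"delta_rot": [0,0,0],"hand": 1.0},{"delta_pos": [0,0,-0.05],"delta_rot": [0,0,0],"hand": 1.0},{"delta_pos": [0,0,0],"delta_rot": [0,0,0],"hand": 1.0}]'

```text
t: 12.6
eef_pos: [0.558, 0.0818, 0.146]
ee_rot: [-3.142, -0.0, 3.115]
force: [0.6, -0.3, -4.3]
width: 0.016
```

Call:
move_arm --rows '[{"delta_pos": [0,0,-0.05],"delta_rot": [0,0,0],"hand": 1.0},{"delta_pos": [0,0,0],"delta_rot": [0,0,0],"hand": 1.0},{"delta_pos": [0,0,-0.05],"delta_rot": [0,0,0],"hand": 1.0},{"delta_pos": [0,0,0],"delta_rot": [0,0,0],"hand": 1.8},{"delta_pos": [0,0,0],"delta_rot": [0,0,0],"hand": 2.2},{"delta_pos": [0,0,0],"delta_rot": [0,0,0],"hand": 2.6},{"delta_pos": [0,0,0],"delta_rot": [0,0,0],"hand": 3.0},{"delta_pos": [0,0,0],"delta_rot": [0,0,0],"hand": 3.5},{"delta_pos": [0,0,0],"delta_rot": [0,0,0],"hand": 4.0},{"delta_pos": [0,0,0],"delta_rot": [0,0,0],"hand": 4.0}]'

```text
t: 13.6
eef_pos: [0.5581, 0.0819, 0.1451]
ee_rot: [3.142, 0.0, 3.116]
force: [0.6, 1.0, -0.2]
width: 0.0393
```

Run:
```python
from h import *
s=get_state();print(s["eef_pos"],s["force"],s["width"])
T,im=snap("w6")
s=grab_frame("scene");cv2.imwrite("pics/s6f.png",s);crop(s,300,170,420,300,5,"pics/s6.png")
```

```text
[0.55806123 0.08186948 0.14507803] [ 0.59071049  1.02164595 -0.19969778] 0.03930534364760247
```

View pics/s6.png

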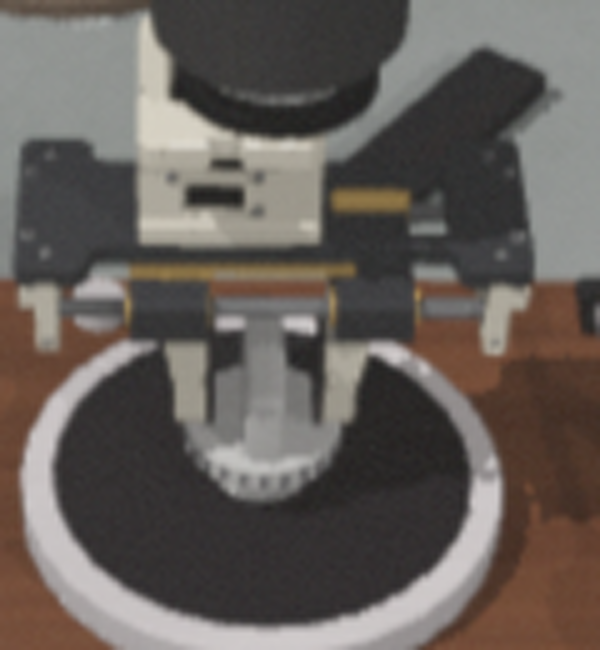

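View pics/w6.png

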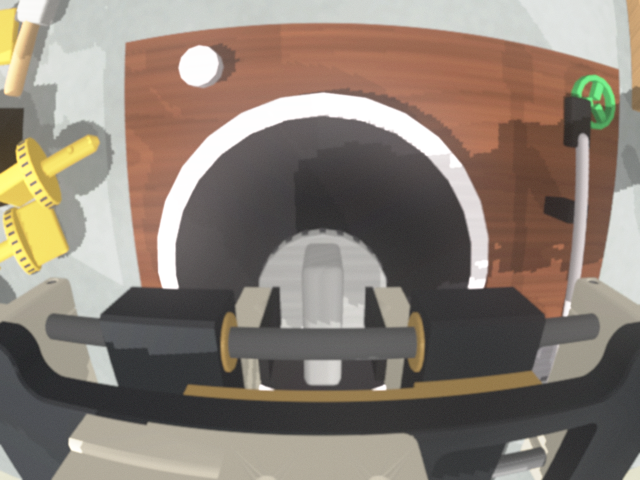

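Run:
```python
from h import *
for z in (.088,.094,.1055,.107): print(z,proj("scene",[.589,.082,z]), proj("scene",[.557,.082,z+.046]))
T=np.load("pics/w6.npy")
for z in (.1,.1175,.119): print(wproj(T,[.525,.082,z]))
```

```text
0.088 [352.33885863 274.29164104] [352.20942591 247.03463097]
0.094 [352.42525146 272.24491498] [352.29599892 244.86700881]
0.1055 [352.59269435 268.27803785] [352.46380574 240.66544777]
0.107 [352.61471682 267.75630522] [352.48587751 240.11281281]
(np.float64(321.5458977098265), np.float64(225.2070972908535))
(np.float64(321.49835727137435), np.float64(234.17193940962946))
(np.float64(321.49384910909316), np.float64(235.02459430490188))
```

Clamp stands ~17.5 mm above the seat, free of the fingers. Close to 4 mm of play and turn counter-clockwise.

Call:
move_arm --rows '[{"delta_pos": [0,0,0],"delta_rot": [0,0,0],"hand": 4.0},{"delta_pos": [-0.1,0,0],"delta_rot": [0,0,0],"hand": 3.0},{"delta_pos": [0,0,0],"delta_rot": [0,0,0],"hand": 2.4},{"delta_pos": [0,0,0],"delta_rot": [0,0,0],"hand": 2.0},{"delta_pos": [0,0,0],"delta_rot": [0,0,0],"hand": 2.0},{"delta_pos": [0,0,0],"delta_rot": [0,0,5],"hand": 2.0},{"delta_pos": [0,0,0],"delta_rot": [0,0,5],"hand": 2.0},{"delta_pos": [0,0,0],"delta_rot": [0,0,5],"hand": 2.0},{"delta_pos": [0,0,0],"delta_rot": [0,0,5],"hand": 2.0},{"delta_pos": [0,0,0],"delta_rot": [0,0,5],"hand": 2.0}]' --force 15

```text
t: 14.7
eef_pos: [0.557, 0.0819, 0.145]
ee_rot: [3.142, 0.0, -2.728]
force: [0.3, -0.5, 0.3]
width: 0.0201
```

Call:
move_arm --rows '[{"delta_pos": [0,0,0],"delta_rot": [0,0,5],"hand": 2.0},{"delta_pos": [0,0,0],"delta_rot": [0,0,5],"hand": 2.0},{"delta_pos": [0,0,0],"delta_rot": [0,0,5],"hand": 2.0},{"delta_pos": [0,0,0],"delta_rot": [0,0,5],"hand": 2.0},{"delta_pos": [0,0,0],"delta_rot": [0,0,5],"hand": 2.0},{"delta_pos": [0,0,0],"delta_rot": [0,0,4],"hand": 2.0},{"delta_pos": [0,0,0],"delta_rot": [0,0,4],"hand": 2.0},{"delta_pos": [0,0,0],"delta_rot": [0,0,4],"hand": 2.0},{"delta_pos": [0,0,0],"delta_rot": [0,0,3],"hand": 2.0},{"delta_pos": [0,0,0],"delta_rot": [0,0,0],"hand": 2.0}]'

```text
t: 15.7
eef_pos: [0.5571, 0.0819, 0.1451]
ee_rot: [-3.142, 0.0, -2.032]
force: [0.2, 0.4, -0.3]
width: 0.0199
```

Run:
```python
from h import *
s=get_state();print(s["eef_pos"],s["ee_rot"],s["force"],s["moment"],s["width"])
T,im=snap("w7")
s=grab_frame("scene");cv2.imwrite("pics/s7f.png",s);crop(s,300,170,420,300,5,"pics/s7.png")
```

```text
[0.55708488 0.08193555 0.14505988] [-3.14158264e+00  9.36854849e-05 -2.03238525e+00] [ 0.2020428   0.44653254 -0.26303999] [ 0.10269941 -0.07842789 -0.04114473] 0.01990550453989788
```

View pics/s7.png

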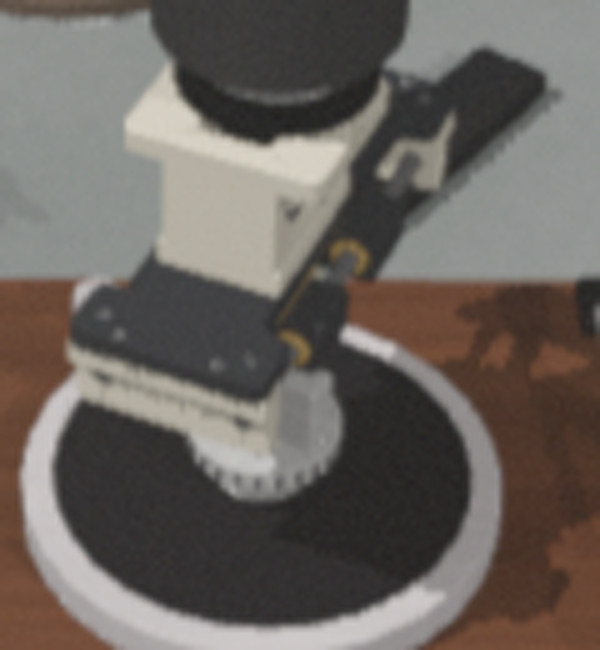

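View pics/w7.png

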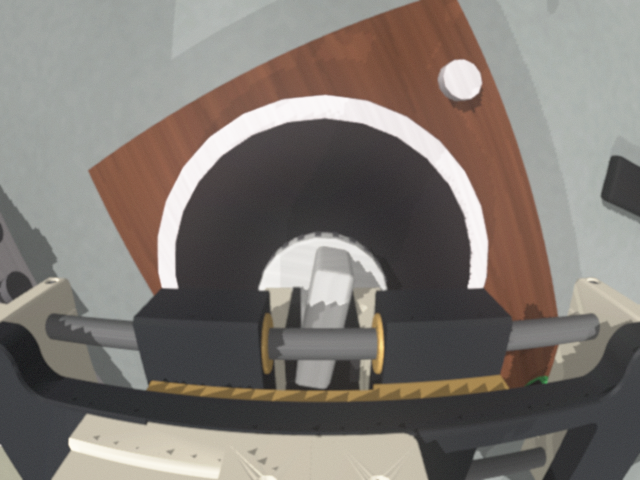

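No resistance; the wing follows ~10° behind the hand. Continue gently.

Call:
move_arm --rows '[{"delta_pos": [0,0,0],"delta_rot": [0,0,3],"hand": 2.0},{"delta_pos": [0,0,0],"delta_rot": [0,0,3],"hand": 2.0},{"delta_pos": [0,0,0],"delta_rot": [0,0,3],"hand": 2.0},{"delta_pos": [0,0,0],"delta_rot": [0,0,3],"hand": 2.0},{"delta_pos": [0,0,0],"delta_rot": [0,0,3],"hand": 2.0},{"delta_pos": [0,0,0],"delta_rot": [0,0,2],"hand": 2.0},{"delta_pos": [0,0,0],"delta_rot": [0,0,2],"hand": 2.0},{"delta_pos": [0,0,0],"delta_rot": [0,0,2],"hand": 2.0},{"delta_pos": [0,0,0],"delta_rot": [0,0,0],"hand": 2.0},{"delta_pos": [0,0,0],"delta_rot": [0,0,0],"hand": 2.0}]'

```text
t: 16.8
eef_pos: [0.557, 0.0818, 0.1451]
ee_rot: [3.142, -0.0, -1.668]
force: [1.1, -0.3, 0.6]
width: 0.0203
```

Run:
```python
from h import *
s=get_state();print(s["eef_pos"],s["ee_rot"],s["force"],s["moment"],s["width"])
T,im=snap("w8")
s=grab_frame("scene");cv2.imwrite("pics/s8f.png",s);crop(s,300,170,420,300,5,"pics/s8.png")
```

```text
[0.55702618 0.08180276 0.14505456] [ 3.14152721e+00 -5.78615105e-05 -1.66845128e+00] [ 1.13114802 -0.28884499  0.59607033] [ 0.07535497 -0.03872645  0.0592535 ] 0.020343591281569307
```

View pics/s8.png

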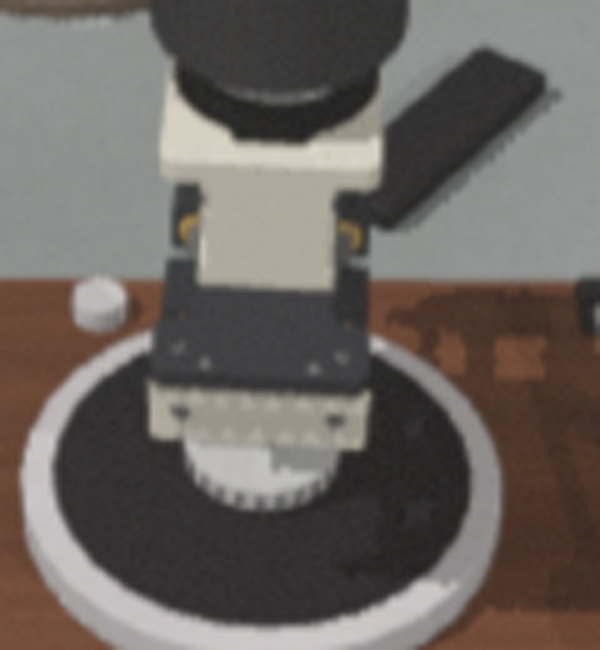

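View pics/w8.png

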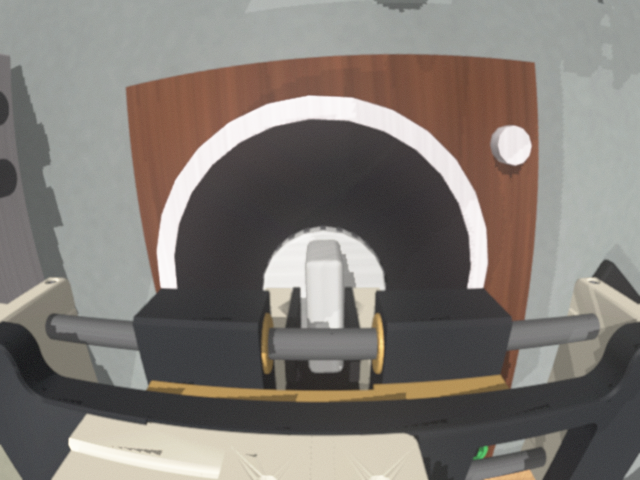

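Run:
```python
from h import *
a=cv2.imread("pics/s7f.png").max(2);b=cv2.imread("pics/s8f.png").max(2)
for v in range(262,276): print(v,a[v,348:356].mean().round(),b[v,348:356].mean().round(), cv2.imread("pics/s6f.png").max(2)[v,348:356].mean().round())
for n in "678":
    T=np.load(f"pics/w{n}.npy");im=cv2.imread(f"pics/w{n}.png").max(2);print(n,im[222:242,318:326].mean(1).astype(int))
    ax=T[:3,0]*np.array([1,1,0]);c=np.array([.557,.082,0])
    for o in (.1055,.0995,.0935,.088): print(o,wproj(T,c+ax*.032+[0,0,o+.012]),wproj(T,c+ax*.032+[0,0,o]))
```

```text
262 187.0 178.0 177.0
263 185.0 180.0 188.0
264 171.0 186.0 173.0
265 147.0 191.0 141.0
266 133.0 191.0 133.0
267 129.0 187.0 132.0
268 126.0 168.0 127.0
269 108.0 138.0 108.0
270 68.0 128.0 68.0
271 50.0 109.0 50.0
272 50.0 63.0 50.0
273 52.0 50.0 51.0
274 51.0 51.0 51.0
275 50.0 52.0 51.0
6 [ 53  52  51  52  53  59  74  89  98 108 126 147 168 185 191 189 185 185
 186 186]
0.1055 (np.float64(322.66017314372914), np.float64(235.27708500640293)) (np.float64(322.6238211996124), np.float64(228.8775217955637))
0.0995 (np.float64(322.641409654743), np.float64(231.97125627832818)) (np.float64(322.6073030310729), np.float64(225.9764951686699))
0.0935 (np.float64(322.6238211996124), np.float64(228.8775217955637)) (np.float64(322.59176222578753), np.float64(223.25103741967752))
0.088 (np.float64(322.6086410053174), np.float64(226.21131883014704)) (np.float64(322.5783042934784), np.float64(220.89391957123473))
7 [ 58  59  58  58  57  58  59  59  60  75 100 123 136 146 161 184 214 231
 235 234]
0.1055 (np.float64(322.6662520007718), np.float64(237.57836227005717)) (np.float64(322.63051376149957
[... 371 characters left out ...]
13)) (np.float64(322.58573795318165), np.float64(222.87816638775698))
8 [ 60  60  64  75  98 119 131 153 185 218 233 238 236 231 231 231 229 216
 194 183]
0.1055 (np.float64(322.53155893159425), np.float64(237.95446660800218)) (np.float64(322.50257186835853), np.float64(231.39663005461534))
0.0995 (np.float64(322.51659842445054), np.float64(234.56726169810898)) (np.float64(322.48939636013864), np.float64(228.42286440902564))
0.0935 (np.float64(322.50257186835853), np.float64(231.39663005461534)) (np.float64(322.47699830367486), np.float64(225.6285293317207))
0.088 (np.float64(322.49046366621315), np.float64(228.66359822858158)) (np.float64(322.46626029478034), np.float64(223.21143255353357))
```

Wrist rim (v≈226 vs 225.6 predicted) and scene rim top edge (+4 px) show the clamp dropped 12 mm at the thread start. Lower the hand 1 cm and turn clockwise.

Call:
move_arm --rows '[{"delta_pos": [0,0,-0.5],"delta_rot": [0,0,0],"hand": 2.0},{"delta_pos": [0,0,-0.5],"delta_rot": [0,0,0],"hand": 2.0},{"delta_pos": [0,0,0],"delta_rot": [0,0,-5],"hand": 2.0},{"delta_pos": [0,0,0],"delta_rot": [0,0,-5],"hand": 2.0},{"delta_pos": [0,0,0],"delta_rot": [0,0,-5],"hand": 2.0},{"delta_pos": [0,0,0],"delta_rot": [0,0,-5],"hand": 2.0},{"delta_pos": [0,0,0],"delta_rot": [0,0,-5],"hand": 2.0},{"delta_pos": [0,0,0],"delta_rot": [0,0,-5],"hand": 2.0},{"delta_pos": [0,0,0],"delta_rot": [0,0,-5],"hand": 2.0},{"delta_pos": [0,0,0],"delta_rot": [0,0,-5],"hand": 2.0}]'

```text
t: 17.9
eef_pos: [0.5566, 0.0816, 0.1343]
ee_rot: [3.141, -0.001, -2.369]
force: [1.0, -0.0, -0.9]
width: 0.0198
```

Run:
```python
from h import *
s=get_state();print(s["eef_pos"],s["ee_rot"],s["force"],s["moment"],s["width"])
T,im=snap("w9")
s=grab_frame("scene");cv2.imwrite("pics/s9f.png",s);crop(s,300,170,420,300,5,"pics/s9.png")
```

```text
[0.5566088  0.08162924 0.13432344] [ 3.14113913e+00 -1.13025137e-03 -2.36881421e+00] [ 1.04364957 -0.01311314 -0.89841749] [ 0.03207064 -0.04857993  0.006908  ] 0.01980257952575219
```

View pics/w9.png

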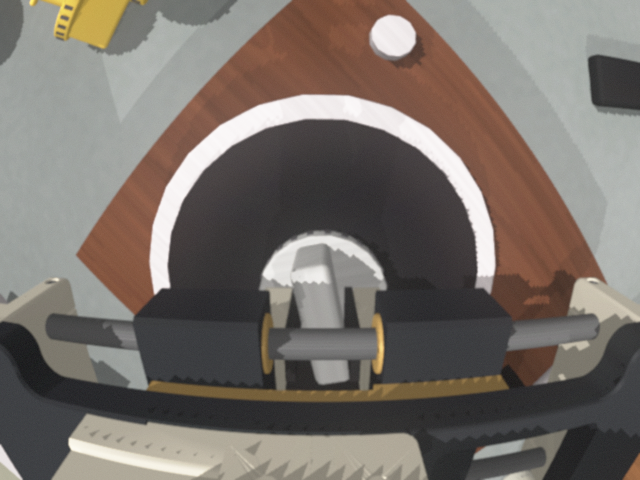

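Call:
move_arm --rows '[{"delta_pos": [0,0,0],"delta_rot": [0,0,-5],"hand": 2.0},{"delta_pos": [0,0,0],"delta_rot": [0,0,-5],"hand": 2.0},{"delta_pos": [0,0,0],"delta_rot": [0,0,-5],"hand": 2.0},{"delta_pos": [0,0,0],"delta_rot": [0,0,-5],"hand": 2.0},{"delta_pos": [0,0,0],"delta_rot": [0,0,-5],"hand": 2.0},{"delta_pos": [0,0,0],"delta_rot": [0,0,-5],"hand": 2.0},{"delta_pos": [0,0,0],"delta_rot": [0,0,-5],"hand": 2.0},{"delta_pos": [0,0,0],"delta_rot": [0,0,-5],"hand": 2.0},{"delta_pos": [0,0,0],"delta_rot": [0,0,-5],"hand": 2.0},{"delta_pos": [0,0,0],"delta_rot": [0,0,0],"hand": 2.0}]'

```text
t: 19.0
eef_pos: [0.557, 0.0818, 0.1348]
ee_rot: [-3.141, -0.0, 3.134]
force: [0.1, -0.5, 0.3]
width: 0.0201
```

Run:
```python
from h import *
s=get_state();print(s["eef_pos"],s["ee_rot"],s["force"],s["moment"],s["width"])
T,im=snap("w10")
s=grab_frame("scene");cv2.imwrite("pics/s10f.png",s);crop(s,300,170,420,300,5,"pics/s10.png")
```

```text
[0.55696656 0.08180718 0.13476775] [-3.14147251e+00 -2.68462913e-04  3.13393099e+00] [ 0.06284195 -0.4579871   0.32838801] [ 0.05236542 -0.17104043  0.01018994] 0.020145172004114486
```

View pics/w10.png

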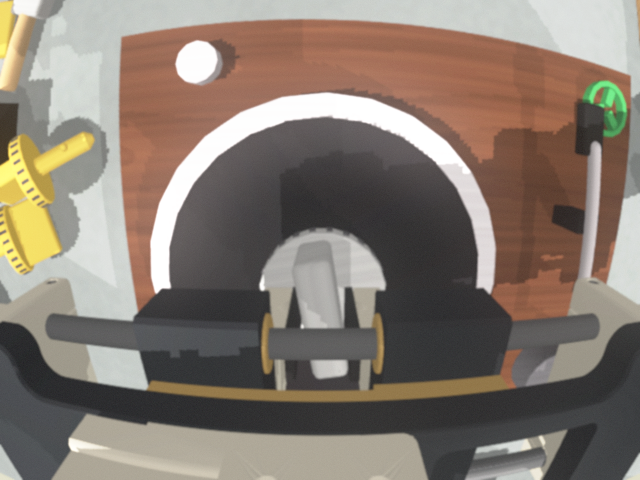

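View pics/s10.png

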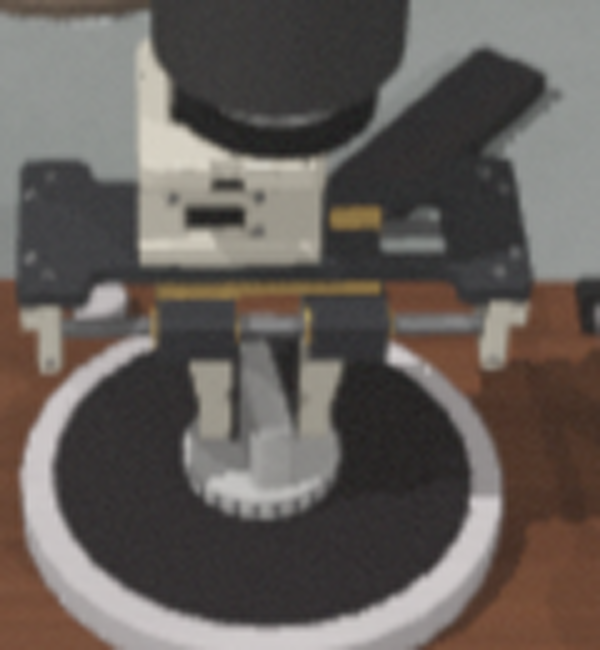

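Call:
move_arm --rows '[{"delta_pos": [0,0,0],"delta_rot": [0,0,-2],"hand": 2.0},{"delta_pos": [0,0,0],"delta_rot": [0,0,-2],"hand": 2.0},{"delta_pos": [0,0,0],"delta_rot": [0,0,-2],"hand": 2.0},{"delta_pos": [0,0,0],"delta_rot": [0,0,-2],"hand": 2.0},{"delta_pos": [0,0,0],"delta_rot": [0,0,-1],"hand": 2.0},{"delta_pos": [0,0,0],"delta_rot": [0,0,-1],"hand": 2.0},{"delta_pos": [0,0,0],"delta_rot": [0,0,-1],"hand": 2.0},{"delta_pos": [0,0,0],"delta_rot": [0,0,-1],"hand": 2.0},{"delta_pos": [0,0,0],"delta_rot": [0,0,0],"hand": 2.0},{"delta_pos": [0,0,0],"delta_rot": [0,0,0],"hand": 2.0}]'

```text
t: 20.1
eef_pos: [0.557, 0.0819, 0.135]
ee_rot: [-3.142, -0.0, 2.924]
force: [-0.5, 0.9, -0.6]
width: 0.0198
```

Run:
```python
from h import *
s=get_state();print(s["eef_pos"],s["ee_rot"],s["force"],s["moment"],s["width"])
T,im=snap("w11")
for n in ("9","10","11"):
    T=np.load(f"pics/w{n}.npy");im=cv2.imread(f"pics/w{n}.png").max(2);print(n,im[220:245,318:326].mean(1).astype(int))
    ax=T[:3,0]*np.array([1,1,0]);c=np.array([.557,.082,0])
    for o in (.0935,.0905,.088): print(o,wproj(T,c+ax*.032+[0,0,o+.012]),wproj(T,c+ax*.032+[0,0,o]))
```

```text
[0.55697397 0.08185135 0.13499136] [-3.14156518e+00 -1.58537000e-04  2.92396548e+00] [-0.48092454  0.87590126 -0.57146114] [0.24123175 0.01448268 0.00669124] 0.01983666145347239
9 [ 55  55  56  55  56  56  57  55  57  66  89 116 136 145 157 180 215 230
 232 232 232 230 223 195 161]
0.0935 (np.float64(322.98680779163874), np.float64(236.70282690466485)) (np.float64(322.91528767844505), np.float64(230.29836202279333))
0.0905 (np.float64(322.9680510587251), np.float64(235.02155005530085)) (np.float64(322.89878113762535), np.float64(228.82266053742796))
0.088 (np.float64(322.9528821354008), np.float64(233.66273084315)) (np.float64(322.88540902252043), np.float64(227.62784353056088))
10 [ 51  51  51  52  51  51  54  77 114 139 149 151 157 171 183 185 184 183
 183 178 164 152 147 146 146]
0.0935 (np.float64(323.4568304614118), np.float64(235.35052073672307)) (np.float64(323.3696019155065), np.float64(229.0210050586179))
0.0905 (np.float64(323.43396000887714), np.float64(233.68898471664565)) (np.float64(323.34946116789524), np.float64(227.5624733730745))
0.088 (np.float64(323.41546115906056), np.float64(232.34608690525576)) (np.float64(323.3331425191602), np.float64(226.38152908525893))
11 [ 55  56  55  55  57  56  56  56  64  89 124 144 152 156 165 181 199 205
 203 200 199 197 187 171 162]
0.0935 (np.float64(323.35751217925724), np.float64(235.13900543017934)) (np.float64(323.2744013843737), np.float64(228.8273202447586))
0.0905 (np.float64(323.33572168918107), np.float64(233.48223244831286)) (np.float64(323.2552109106118), np.float64(227.37277563434884))
0.088 (np.float64(323.3180962028157), np.float64(232.14314155809825)) (np.float64(323.23966205906777), np.float64(226.19502584058))
```

View pics/w11.png

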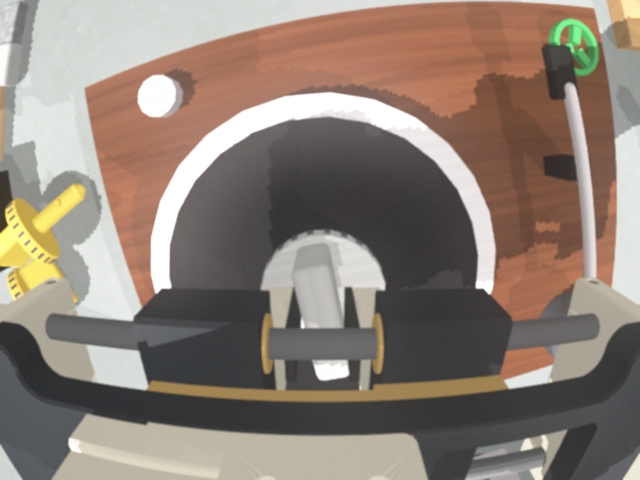

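Call:
move_arm --rows '[{"delta_pos": [0,0,0],"delta_rot": [0,0,-1],"hand": 2.0},{"delta_pos": [0,0,0],"delta_rot": [0,0,-1],"hand": 2.0},{"delta_pos": [0,0,0],"delta_rot": [0,0,-1],"hand": 2.0},{"delta_pos": [0,0,0],"delta_rot": [0,0,-1],"hand": 2.0},{"delta_pos": [0,0,0],"delta_rot": [0,0,-1],"hand": 2.0},{"delta_pos": [0,0,0],"delta_rot": [0,0,0],"hand": 2.0},{"delta_pos": [0,0,0],"delta_rot": [0,0,0],"hand": 2.0},{"delta_pos": [0,0,0],"delta_rot": [0,0,0],"hand": 2.0},{"delta_pos": [0,0,0],"delta_rot": [0,0,0],"hand": 2.0},{"delta_pos": [0,0,0],"delta_rot": [0,0,0],"hand": 2.0}]'

```text
t: 21.15
eef_pos: [0.5571, 0.0819, 0.1351]
ee_rot: [3.142, -0.0, 2.836]
force: [-0.1, 2.2, -1.5]
width: 0.02
```

Run:
```python
from h import *
s=get_state();print(s["eef_pos"],s["ee_rot"],s["force"],s["moment"],s["width"])
T,im=snap("w12")
for n in ("10","11","12"):
    im=cv2.imread(f"pics/w{n}.png");T=np.load(f"pics/w{n}.npy")
    o=ortho(im,T,.557,.082,.134,.05,.000167);cv2.imwrite(f"pics/o{n}.png",o)
```

```text
[0.55705868 0.08189776 0.1350556 ] [ 3.14155759e+00 -1.42029048e-05  2.83633752e+00] [-0.11479925  2.22161165 -1.48746435] [ 0.64639609 -0.11369451  0.06028554] 0.01996303671833108
```

View pics/o12.png

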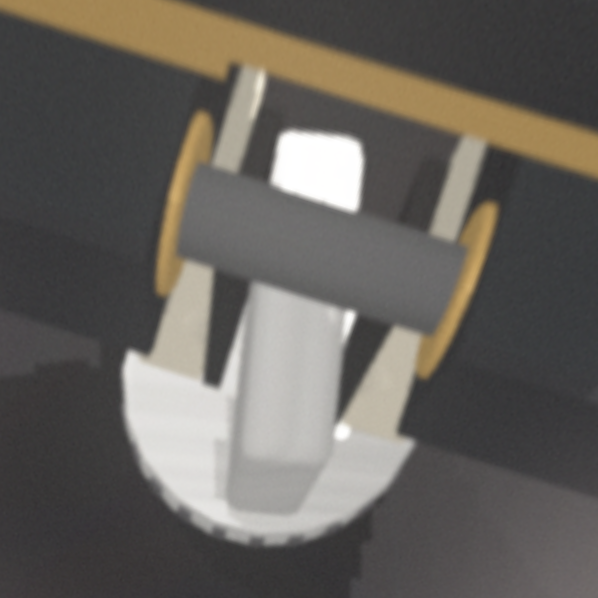

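View pics/o11.png

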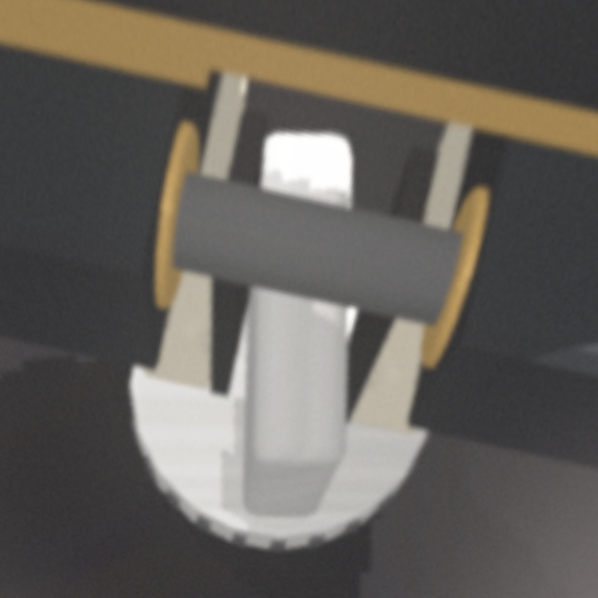

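Slight resistance now (near the stop). Release and inspect.

Call:
move_arm --rows '[{"delta_pos": [0,0,0],"delta_rot": [0,0,2],"hand": 2.5},{"delta_pos": [0,0,0],"delta_rot": [0,0,3],"hand": 3.0},{"delta_pos": [0,0,0],"delta_rot": [0,0,3],"hand": 3.5},{"delta_pos": [0,0,0],"delta_rot": [0,0,2],"hand": 4.0},{"delta_pos": [0,0,1],"delta_rot": [0,0,0],"hand": 4.0},{"delta_pos": [0,0,3],"delta_rot": [0,0,0],"hand": 4.0},{"delta_pos": [2,0,3],"delta_rot": [0,0,0],"hand": 4.0},{"delta_pos": [3,0,2],"delta_rot": [0,0,0],"hand": 4.0},{"delta_pos": [2,0,0],"delta_rot": [0,0,0],"hand": 4.0},{"delta_pos": [0,0,0],"delta_rot": [0,0,0],"hand": 4.0}]'

```text
t: 22.2
eef_pos: [0.6292, 0.0817, 0.2261]
ee_rot: [3.141, 0.002, 3.009]
force: [-0.3, -0.2, -0.8]
width: 0.0399
```

Run:
```python
from h import *
s=get_state();print(s["eef_pos"],s["ee_rot"],s["force"],s["moment"],s["width"])
T,im=snap("w13")
o=ortho(im,T,.557,.082,.134,.05,.000167);cv2.imwrite(f"pics/o13.png",o)
s=grab_frame("scene");cv2.imwrite("pics/s13f.png",s);crop(s,300,200,420,300,6,"pics/s13.png")
```

```text
[0.62924463 0.08171108 0.22614545] [3.14123073e+00 1.85991358e-03 3.00910226e+00] [-0.25484398 -0.19097018 -0.80139352] [ 0.04582828 -0.06817592  0.06111099] 0.03986531621203728
```

View pics/o13.png

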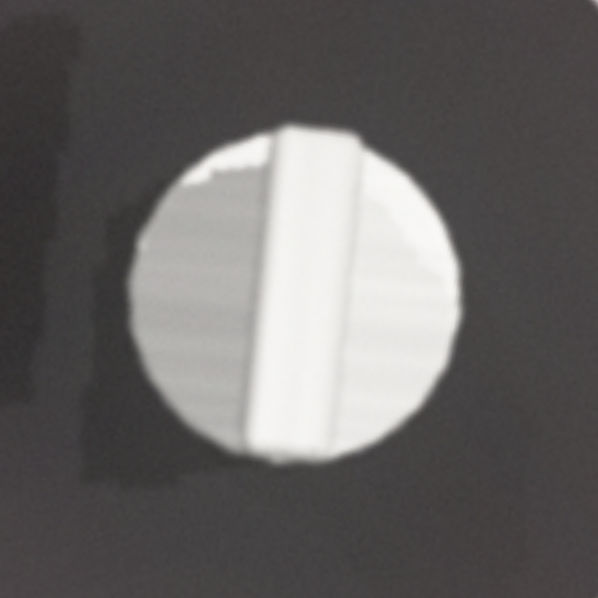

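View pics/s13.png

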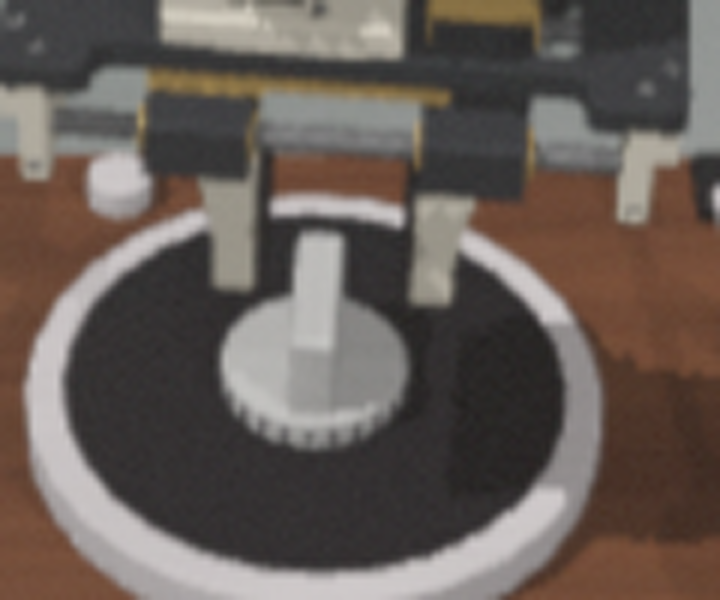

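View pics/w13.png

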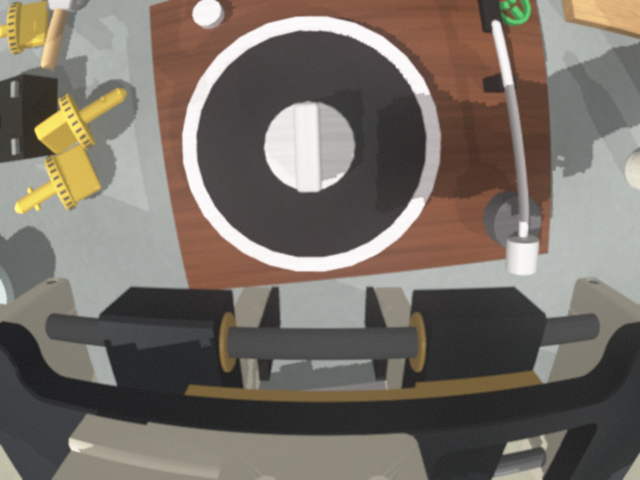

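Run:
```python
from h import *
for n in ("8","9","10","13"):
    b=cv2.imread(f"pics/s{n}f.png").max(2);print(n,b[264:280,347:357].mean(1).astype(int))
im=cv2.imread("pics/w13.png");T=np.load("pics/w13.npy");g=im.max(2);hsv=cv2.cvtColor(im,cv2.COLOR_BGR2HSV)
def fit(p):
    A=np.c_[2*p,np.ones(len(p))];s=np.linalg.lstsq(A,(p**2).sum(1),rcond=None)[0]
    return s[:2].round(4),np.sqrt(s[2]+s[0]**2+s[1]**2).round(4)
m=np.zeros(g.shape,np.uint8);m[95:198,258:362]=((g>110))[95:198,258:362]
cs,_=cv2.findContours(m,cv2.RETR_EXTERNAL,cv2.CHAIN_APPROX_NONE);c=cv2.convexHull(max(cs,key=cv2.contourArea),returnPoints=True)[:,0,:].astype(float)
cc=c.mean(0);sel=(abs(c[:,0]-cc[0])>18);
for z in (.100,.1055,.112): print(z,fit(np.array([wonz(T,*a,z)[:2] for a in c[sel]])))
m=np.zeros(g.shape,np.uint8);m[10:280,175:450]=((g>150)&(hsv[...,1]<50))[10:280,175:450]
cs,_=cv2.findContours(m,cv2.RETR_EXTERNAL,cv2.CHAIN_APPROX_NONE);c=max(cs,key=cv2.contourArea)[:,0,:].astype(float)
print("platter",fit(np.array([wonz(T,*a,.085)[:2] for a in c])))
```

```text
8 [186 191 190 185 164 133 123 105  61  49  51  51  51  51  51  51]
9 [135 135 135 138 135 124 115 102  72  48  45  46  47  50  50  50]
10 [152 161 164 173 186 182 154 132 122  96  57  50  51  50  51  52]
13 [152 152 151 152 164 181 180 151 130 119  91  57  51  51  51  51]
0.1 (array([0.5582, 0.0814]), np.float64(0.0321))
0.1055 (array([0.5581, 0.0816]), np.float64(0.0314))
0.112 (array([0.558 , 0.0818]), np.float64(0.0306))
platter (array([0.5571, 0.0816]), np.float64(0.099))
```

Scene and wrist rims suggest it is home (radius fit 32.1 mm at home height), wing ≈ -4° from the player's x. To be sure it's at the stop, I'll re-grip the wing firmly and turn clockwise a little more while feeling the moment.

Call:
move_arm --rows '[{"delta_pos": [-3,0,0],"delta_rot": [0,0,1.8],"hand": 4.0},{"delta_pos": [-3,0,-1],"delta_rot": [0,0,0],"hand": 4.0},{"delta_pos": [-1.2,0,-2],"delta_rot": [0,0,0],"hand": 4.0},{"delta_pos": [0,0,-3],"delta_rot": [0,0,0],"hand": 4.0},{"delta_pos": [0,0,-2],"delta_rot": [0,0,0],"hand": 4.0},{"delta_pos": [0,0,-1.4],"delta_rot": [0,0,0],"hand": 4.0},{"delta_pos": [0,0,-0.4],"delta_rot": [0,0,0],"hand": 4.0},{"delta_pos": [0,0,0],"delta_rot": [0,0,0],"hand": 3.0},{"delta_pos": [0,0,0],"delta_rot": [0,0,0],"hand": 2.2},{"delta_pos": [0,0,0],"delta_rot": [0,0,0],"hand": 1.9}]' --force 8

```text
t: 23.3
eef_pos: [0.5555, 0.082, 0.1281]
ee_rot: [3.141, 0.001, 3.042]
force: [-0.2, 0.2, 1.2]
width: 0.0223
```

Call:
move_arm --rows '[{"delta_pos": [0,0,0],"delta_rot": [0,0,0],"hand": 1.7},{"delta_pos": [0,0,0],"delta_rot": [0,0,0],"hand": 1.5},{"delta_pos": [0,0,0],"delta_rot": [0,0,0],"hand": 1.5},{"delta_pos": [0,0,0],"delta_rot": [0,0,0],"hand": 1.5},{"delta_pos": [0,0,0],"delta_rot": [0,0,-1],"hand": 1.5},{"delta_pos": [0,0,0],"delta_rot": [0,0,-1],"hand": 1.5},{"delta_pos": [0,0,0],"delta_rot": [0,0,-1],"hand": 1.5},{"delta_pos": [0,0,0],"delta_rot": [0,0,0],"hand": 1.5},{"delta_pos": [0,0,0],"delta_rot": [0,0,0],"hand": 1.5},{"delta_pos": [0,0,0],"delta_rot": [0,0,0],"hand": 1.5}]' --force 8

```text
t: 24.3
eef_pos: [0.5555, 0.0825, 0.1276]
ee_rot: [3.141, 0.001, 2.99]
force: [-2.6, 4.9, 5.1]
width: 0.0158
```

Run:
```python
from h import *
s=get_state();print(s["eef_pos"],s["ee_rot"],np.degrees(s["ee_rot"][2]),s["force"],s["moment"],s["width"])
```

```text
[0.55547312 0.0825312  0.12760274] [3.14058857e+00 1.01342648e-03 2.98996682e+00] 171.31247938637395 [-2.64608893  4.89129891  5.09334209] [1.55660287 0.68669431 0.18357068] 0.015776930057623862
```

Resistance grew (Mz ≈ 0.2 N·m) at about -7° from player x: that's the stop. Release and retreat.

Call:
move_arm --rows '[{"delta_pos": [0,0,0],"delta_rot": [0,0,0],"hand": 1.8},{"delta_pos": [0,0,0],"delta_rot": [0,0,0],"hand": 2.4},{"delta_pos": [0,0,0],"delta_rot": [0,0,0],"hand": 3.2},{"delta_pos": [0,0,0],"delta_rot": [0,0,0],"hand": 4.0},{"delta_pos": [0,0,1],"delta_rot": [0,0,0],"hand": 4.0},{"delta_pos": [0,0,3],"delta_rot": [0,0,0],"hand": 4.0},{"delta_pos": [2,0,3],"delta_rot": [0,0,0],"hand": 4.0},{"delta_pos": [3,0,3],"delta_rot": [0,0,0],"hand": 4.0},{"delta_pos": [2,0,0],"delta_rot": [0,0,0],"hand": 4.0},{"delta_pos": [0,0,0],"delta_rot": [0,0,0],"hand": 4.0}]'

```text
t: 25.3
eef_pos: [0.6273, 0.0819, 0.2283]
ee_rot: [3.141, 0.002, 2.989]
force: [-0.6, -0.6, -1.2]
width: 0.0402
```

Run:
```python
from h import *
s=get_state();print(s["eef_pos"],s["ee_rot"],s["force"],s["width"])
T,im=snap("w14")
o=ortho(im,T,.557,.082,.134,.05,.000167);cv2.imwrite(f"pics/o14.png",o)
s=grab_frame("scene");cv2.imwrite("pics/s14f.png",s);crop(s,300,200,420,300,6,"pics/s14.png")
for n in ("13","14"):
    b=cv2.imread(f"pics/s{n}f.png").max(2);print(n,b[264:280,347:357].mean(1).astype(int))
    for v in (262,264): print(b[v,334:372])
g=im.max(2)
def fit(p):
    A=np.c_[2*p,np.ones(len(p))];s=np.linalg.lstsq(A,(p**2).sum(1),rcond=None)[0]
    return s[:2].round(4),np.sqrt(s[2]+s[0]**2+s[1]**2).round(4)
u,v=map(int,wproj(T,[.557,.082,.1]))
m=np.zeros(g.shape,np.uint8);sl=np.s_[v-52:v+52,u-52:u+52];m[sl]=(g>110)[sl]
cs,_=cv2.findContours(m,cv2.RETR_EXTERNAL,cv2.CHAIN_APPROX_NONE);c=cv2.convexHull(max(cs,key=cv2.contourArea))[:,0,:].astype(float)
sel=abs(c[:,0]-c.mean(0)[0])>18
for z in (.100,.1055): print(z,fit(np.array([wonz(T,*a,z)[:2] for a in c[sel]])))
```

```text
[0.6273022  0.08185308 0.22827145] [3.14073554e+00 2.09422550e-03 2.98910815e+00] [-0.64530614 -0.61730901 -1.21713465] 0.040219773655985766
13 [152 152 151 152 164 181 180 151 130 119  91  57  51  51  51  51]
[ 50  52  82 155 187 192 190 182 180 180 179 180 179 177 165 157 156 154
 152 151 148 138 134 136 136 136 136 137 137 137 136 138 137 116  63  40
  42  51]
[ 51  51  67 128 168 190 194 193 189 187 184 182 181 172 160 156 155 155
 154 153 148 136 136 136 136 136 135 137 137 138 137 137 130  85  50  41
  44  46]
14 [150 151 150 151 164 182 180 152 132 118  87  56  52  51  52  52]
[ 52  50  79 155 188 191 186 182 181 180 180 180 178 167 160 158 155 154
 152 153 142 129 134 134 134 137 136 137 136 138 136 142 165 133  71  42
  45  49]
[ 49  52  65 125 167 190 194 194 189 188 184 182 182 170 158 155 155 157
 154 154 144 128 133 136 136 136 136 135 135 137 136 137 130  89  53  47
  42  50]
0.1 (array([0.5582, 0.0815]), np.float64(0.0321))
0.1055 (array([0.558 , 0.0818]), np.float64(0.0315))
```

View pics/o14.png

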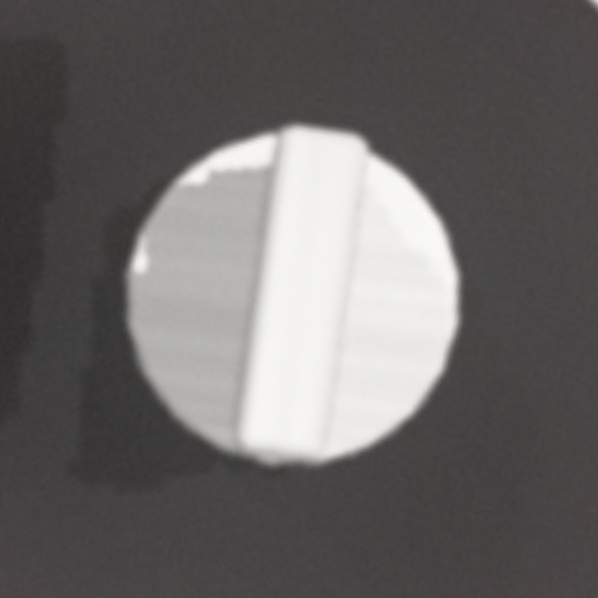

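View pics/s14.png

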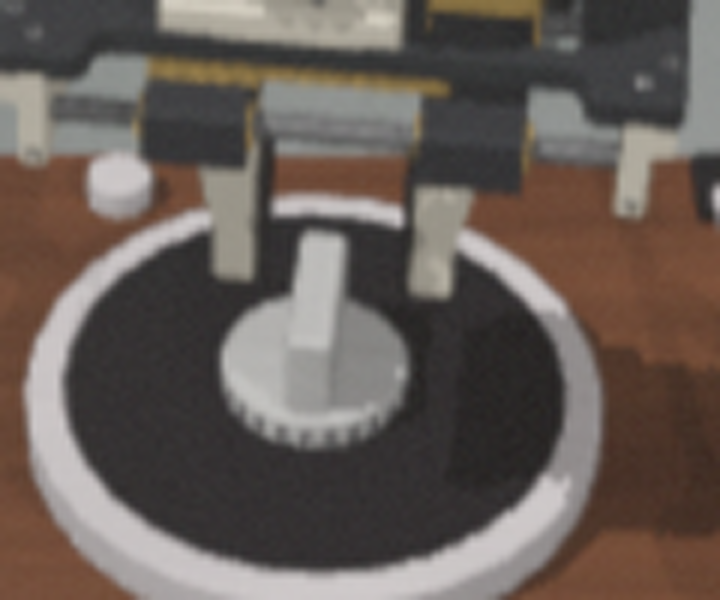

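A further ~1.5° of turn gave no further sinking, so the flange is flat on the record. The wing is about -5° from the player's x. Handing in.

Run:
```python
from h import *
im=grab_frame("scene");cv2.imwrite("pics/final.png",im)
print(job_done(),get_state()["t"])
```

```text
the job is handed in; nothing more can be done
the job is handed in; nothing more can be done
```

View pics/final.png

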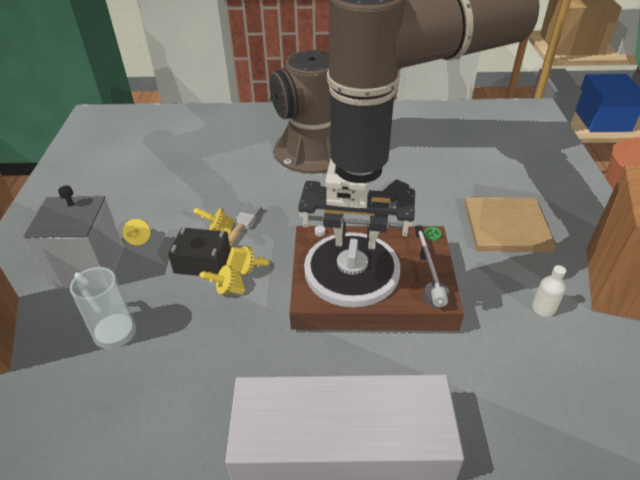

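I took the chrome clamp from the holder and set it on the thread top, where it stood released about 17.5 mm above the seat. With 4 mm of play I turned it back to about 85° (hand angle), where it dropped 12 mm. I then turned it forward, let go, re-gripped lightly to check the stop, released and backed off. The job was handed in at about 25.4 s; no verdict is reported.

**Last checks:**
- **Height:** the flange's apparent radius fits the home height (32.1 mm measured, 32 mm expected). A further 1.5° or so of turn sank it no more.
- **Wing:** about -5° from the line of the windows.
- **Centre:** within about 1 mm of the axis.
- **Contact:** the hand was clear of everything in the last picture, and the wrist force was near zero.
- **Bystanders:** the stein, adapter, brush and bottle show no movement in the last picture.

**What disagreed:**
- The scene camera put the record about 5 mm off in x from the top and wrist views.
- Rim heights read while the clamp was still held in the fingers scattered by several millimetres. I relied on the readings taken after letting go.
- The four yellow look-alikes fell over during my first approach, with the hand well above them. It looks as if they toppled by themselves.

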